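# Load the specimen holder: mounts face up, tabs left, rail clamped

### The job

Lay the two loose resin mounts in the two empty bays of the specimen holder, one in each, the same way round as the one already there: polished sample face up, white tab to the left. Set them down rather than dropping them; then slide the clamp rail up to the yellow line so that it holds all three mounts flat against the fence, and only then turn the clamp handle clockwise to its stop. Leave the other things on the bench alone.

Things in the scene. Friction and masses are not known exactly. Their poses are not given: they have to be found in the camera images.
- mount_a: resin-mounted sherd: amber block 46 x 28 x 20 mm, 35 g, with a white tab (8 long, 18 wide, 12 high, centred) on one end: 54 mm overall. Origin: mid length and width (ends at x = -27 and +27), on the plain face; x to the tab, y across the width, z to the polished face (+20 mm). Starts on the bench face up, any yaw, on either side of the holder.
- mount_b: same mount, same axes. Starts on the other side of the holder from mount_a, any yaw, lying on its long 46 x 20 mm side: 28 mm tall, y axis up, polished face looking sideways. Leaned more than 36 degrees over a bottom edge it falls onto its broad face by itself.
- mount_c: same mount, same axes. Already lies in the holder's left bay the right way round, up to 12 mm off the fence, not yet clamped: the pattern for the other two.
- holder: specimen holder fixed to the bench: grey bed, x -130 to +75 mm, y -136 to +136 mm, 12 mm thick, origin on the bench; x points away from the robot to the fixed aluminium fence (face at x = 60, 18 mm high above the bed), y to the left along it. White lines at y = -126, -42, 42, 126 part three bays; a yellow line one mount width (28 mm) from the fence is the clamping mark.
- bay1 (a point): centre of the left bay on the bed's top (12 mm above the bench), 46 mm along the holder's x: where a mount's middle lies when it touches the fence; axes as the holder's. Taken by mount_c.
- bay2 (a point): the same for the middle bay (84 mm to the right of bay1). Empty.
- bay3 (a point): the same for the right bay (168 mm to the right of bay1). Empty.
- rail (a joint): slide of the clamp rail, m: a slotted plate on the bed with a blue-topped lip (10 mm thick, 16 high above the bed, 250 wide) in front. 0 = drawn back (lip face 68 mm from the fence), grows towards the fence; 0.040 = lip covers the yellow line, touching mounts that lie against the fence. Starts at 0 to 0.010, stays where left, slides at about 2 N; mounts before it are pushed along.
- rail_push (a point): middle of the back of the lip, 10 mm above the bed; the plate behind it is 4 mm thick on the bed. Push here sideways of the handle: free room 30 to 80 mm either side; two guide screws (14 mm wide, 9 high above the bed) stand at x = -65, y = -95 and 95 mm of the holder.
- handle (a joint): turn of the clamp handle, rad: 0 = loose, grows clockwise seen from above, 1.4 = its stop, tight. Starts at 0 to 0.2; takes about 0.15 N m. Tight, it holds the rail by friction, so the rail goes first.
- handle_grip (a point): middle of the handle: a black bar 52 mm long, 12 thick, 18 high (red mark at one end) on a fixed bolt in the rail's middle slot, 65 mm behind the holder's origin; bar 29 to 47 mm above the bench, rail plate below it at 16 mm. x points along the bar to the red mark; at 0 it lies along the holder's x.
- mount_a_tab (a point): middle of the outer end of mount_a's white tab.
- mount_a_face (a point): middle of mount_a's polished face. On it shows a brown, white and blue section of sherd, 30 mm long, also seen as a 5 mm band along that edge of both long sides; the opposite face is plain amber.
- mount_b_tab (a point): middle of the outer end of mount_b's white tab.
- mount_b_face (a point): middle of mount_b's polished face. On it shows a brown, white and blue section of sherd, 30 mm long, also seen as a 5 mm band along that edge of both long sides; the opposite face is plain amber.
- mount_c_tab (a point): middle of the outer end of mount_c's white tab.
- mount_c_face (a point): middle of mount_c's polished face. On it shows a brown, white and blue section of sherd, 30 mm long, also seen as a 5 mm band along that edge of both long sides; the opposite face is plain amber.
- round_mount: bystander: grey round resin mount, 30 mm across, 22 mm high; origin at the middle of its underside.
- petri: bystander: white porcelain dish, 90 mm across, 16 mm high; origin at the middle of its underside.
- solvent: bystander: amber bottle, 56 mm across, 120 mm high; origin at the middle of its underside.
- loupe: bystander: black loupe, 42 mm across, 30 mm high; origin at the middle of its underside.
- brush: bystander: brush lying, 170 mm long.
- tweezers: bystander: steel tweezers lying, 130 mm long, 8 mm high; origin at the middle of its underside.
- eyepiece: bystander: microscope eyepiece standing, 44 mm across, 52 mm high; origin at the middle of its underside.
Mind the look-alikes: they are no part of the job. Leave any green look-alike of the mount_b alone.

How it is judged:
By the outcome, as a careful person would: the job done as asked, in the order asked, and still so for the second after the job is handed in, with the robot touching nothing.
It also fails if it takes over 72 s, if anything falls off the work surface, if the arm or the gripper's body presses on something with over 40 N, if the wrist force passes 120 N, or if a joint passes its speed limit or range.

### The arm

A 6-joint arm with a two-finger parallel gripper is mounted at the origin on the work surface. World frame = base frame: x ahead of the robot, y to its left, z up, the work surface at z = 0. Lengths are in m, angles in degrees, forces in N, time in s.
With the tool pointing down it reaches from about 0.35 to 0.975 m from the base axis. Payload 4.9 kg.
Tool frame: the origin (TCP) lies midway between the tips of the shut fingers; the grasp point (between the pads) lies 19 mm behind it; z points along the fingers, y is the direction in which the jaws open and shut (so a half turn about z gives the same grasp; the last joint's range is limited). The gripper opens to 85 mm and grips with 20 to 120 N. Pads are 22 mm wide; open, the fingers measure 114 mm over their backs; the gripper's body (76 mm by 85 mm) begins 54 mm behind the grasp point. The pads swing forward as they close: fully open they stand 13 mm farther back than shut.
Start: joints at [62.281, 3.019, 92.412, -0, 84.569, -6.818], TCP at [0.223, 0.584, 0.231] pointing down, gripper open.
Joint ranges: [-172.51, 172.51], [-57.92, 126.97], [3.15, 148.05], [-58.71, 238.71], [5.1, 150.11], [-179.66, 179.66]. Speed limits (degrees/s): [147.25, 147.25, 180, 180, 180, 180].

### API

Orientations are given as [roll, pitch, yaw] about the fixed x, y, z axes, in that order (R = Rz(yaw) Ry(pitch) Rx(roll)).
In Python, from plant import * gives the robot as it stands.
- The arm moves only by the tool play_rows, never from a script. Its argument "commands" is a list of rows, each an object with "angular": the turn, a rotation vector about the tool's x, y, z normalised to -1 to 1, where 1 is 0.08 rad, a list of three; "xyz": the shift along the tool's x, y, z normalised to -1 to 1, where 1 is 0.03 m, a list of three; "grip": the opening in per cent of the stroke, from 0 (shut) to 100 (fully open). A call has 1 to 20 rows; each row shifts and turns the commanded pose from where the row before left it, along the tool's axes as they then stand; what a row does not reach is not made up. A row lasts 1/8 s, in which the tool goes at most 62.5 mm and 10.7 degrees, less where a joint would pass 70% of its speed; a pose out of reach is approached as far as the arm can. A call with a number of a shift or a turn outside -1 to 1 is refused whole. A call with a gripper value outside its range is refused whole. The fingers move at their own pace and stop on an object; "force" is the grip in N (left out, the last holds). Time passes only in rows, so rows that do not move let the fingers close. It gives the time, the measured TCP pose, the force and the opening at its end, in the units of the state.
- get_state(): the state, without advancing time (a new reading comes with each control period).
- snapshot(name): name is "side" or "top" or "wrist"; returns a dict with "frame" (384x512x3 uint8, blue, green, red), "fx", "fy", "cx", "cy" (pixels), "R" (3x3) and "t" (3): a world point X has camera coordinates R X + t. Camera axes: x right, y down, z forward; pixel columns grow to the right and rows downward; lengths in m; the calibration is good to about 2 mm. A picture is of the moment at which its call begins. There is no depth.
- job_done(): hands the job in, once; it reports no verdict.
The state is a dict: "t": time; "joint_pos": joint angles; "qd": joint speeds; "tau": joint torques, N m; "tcp_pos": TCP position; "ee_rot": TCP orientation; "contact_force": force on the tool from outside, world axes, zero at the start; "ft_torque": the same for the moment, N m; "gripper_width": finger opening in m.
Only numpy, scipy, OpenCV 4.12 (cv2) and the standard library are available. Lean on these libraries where they do the work, as an engineer would, in place of code of your own. Each camera call takes 0.05 s, during which the arm holds its last target.

## Working session

There is one attempt and no reset: what is moved stays moved. The work goes in short steps, Python scripts to look and compute and a tool call to move; the robot and the scene stay as the last step left them, time stands still between calls to the robot, and variables do not carry over. Pictures are saved under pics/ and viewed, and the job is handed in when it is done.

Besides the shell and the picture viewer there is one more tool, called after "Emit:" by a JSON object that holds its "op" and its "data". play_rows: Moves the arm, as the interface text tells. Its arguments: {"type":"object","properties":{"commands":{"type":"array","items":{"type":"object","properties":{"angular":{"type":"array","items":{"type":"number"}},"xyz":{"type":"array","items":{"type":"number"}},"grip":{"type":"number"}}}},"force":{"type":"number"}},"required":["commands"]}

```bash
ls; mkdir -p pics; python3 - <<'E'
from plant import *
import cv2,pickle
print(get_state())
for n in ["side","top","wrist"]:
    s=snapshot(n); cv2.imwrite(f"pics/{n}0.png",s["frame"]); pickle.dump(s,open(f"pics/{n}0.pkl","wb"))
    print(n,s["fx"],s["fy"],s["cx"],s["cy"],s["R"],s["t"])
E
```

```text
pics
{'t': 0.0, 'joint_pos': array([ 6.22799639e+01,  3.05566013e+00,  9.24930266e+01, -2.27309917e-03,
        8.45674775e+01, -6.81839669e+00]), 'qd': array([ 0.04859596, -0.12293186,  0.03577245,  0.08930465,  0.02465074,
       -0.01847069]), 'tau': array([-3.61760496e-03, -3.93681121e+01, -3.70176959e+01, -4.32929937e-04,
        7.23779565e-03,  1.48106415e-05]), 'tcp_pos': array([0.22269727, 0.58330977, 0.23007057]), 'ee_rot': array([-1.79884389e+02, -1.15448844e-02,  1.59098566e+02]), 'contact_force': array([0.0041652 , 0.13595102, 0.7191387 ]), 'ft_torque': array([ 0.00122695, -0.02738336, -0.00514901]), 'gripper_width': 0.08528389329585961}
side 459.14377262786525 459.14377262786525 249.616329092744 188.1601201586371 [[ 0.7119421  -0.70211732 -0.01302742]
 [-0.45954092 -0.45178333 -0.76466591]
 [ 0.53099961  0.55038449 -0.64429522]] [-0.32538888  0.26026896  1.16011508]
top 477.718178247662 477.718178247662 253.73042028084475 204.78791889449639 [[-7.42353905e-02 -9.97240324e-01  9.18415620e-04]
 [-9.74696901e-01  7.23624629e-02 -2.11493794e-01]
 [ 2.10843681e-01 -1.65955013e-02 -9.77378909e-01]] [0.04181927 0.4655651  1.43338984]
wrist 273.7212431108762 273.7212431108762 255.32244467390805 193.94614971792788 [[ 0.35704709  0.93408418 -0.0020309 ]
 [ 0.897601   -0.3424983   0.27750201]
 [ 0.25851466 -0.10090422 -0.96072291]] [-0.62373243 -0.03538917  0.377261  ]
```

View pics/top0.png

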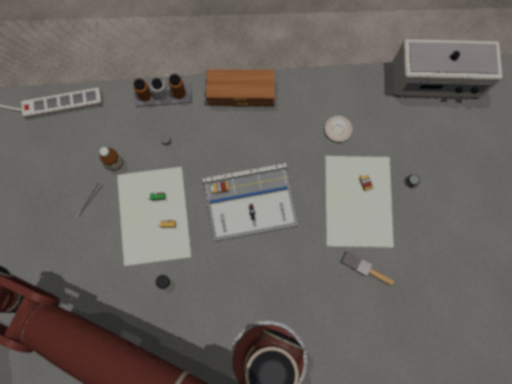

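View pics/side0.png

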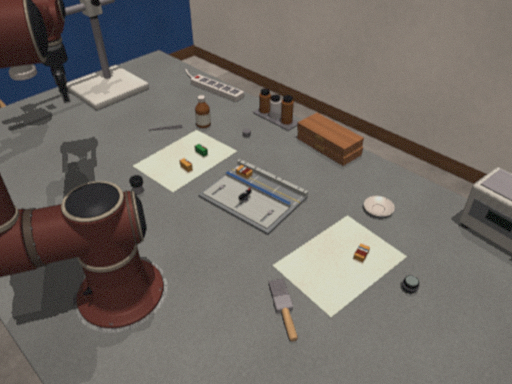

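View pics/wrist0.png

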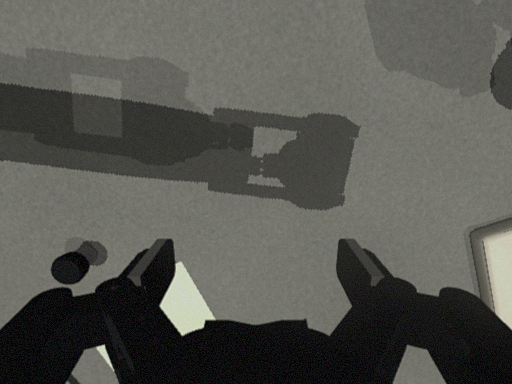

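```bash
python3 - <<'E'
import cv2,numpy as np
t=cv2.imread("pics/top0.png");s=cv2.imread("pics/side0.png")
def c(im,x,y,r,k): return cv2.resize(im[y-r:y+r,x-r:x+r],(k,k),interpolation=cv2.INTER_NEAREST)
a=np.hstack([c(t,163,211,22,266),c(t,366,183,15,266),c(t,250,200,55,266)])
b=np.hstack([c(s,193,158,22,266),c(s,362,253,18,266),c(s,252,190,55,266)])
cv2.imwrite("pics/crop0.png",np.vstack([a,b]))
E
```

```text
(no output)
```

View pics/crop0.png

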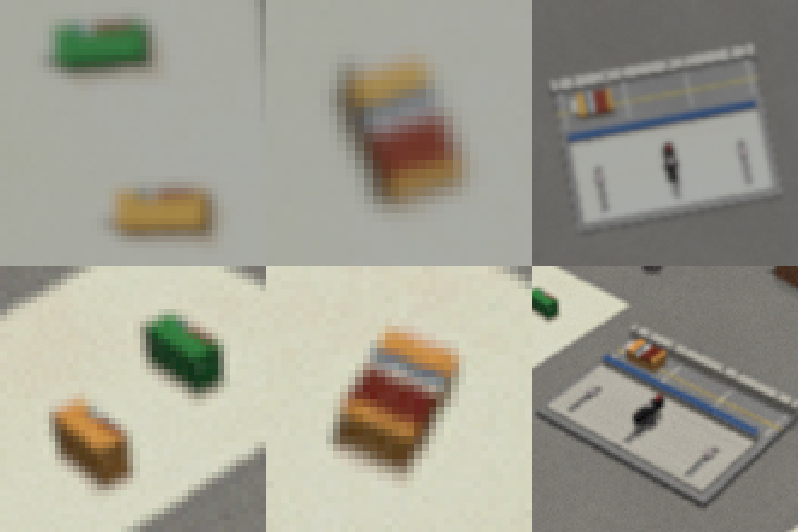

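```bash
cat > h.py <<'E'
from plant import *
import cv2,numpy as np,pickle
from scipy.spatial.transform import Rotation as Ro
def snap(n,tag):
    s=snapshot(n); cv2.imwrite(f"pics/{tag}.png",s["frame"]); pickle.dump(s,open(f"pics/{tag}.pkl","wb")); return s
def load(tag): return pickle.load(open(f"pics/{tag}.pkl","rb"))
def cast(s,px,z):
    px=np.atleast_2d(np.array(px,float)); R=np.array(s["R"]);t=np.array(s["t"]); C=-R.T@t
    d=np.c_[(px[:,0]-s["cx"])/s["fx"],(px[:,1]-s["cy"])/s["fy"],np.ones(len(px))]@R
    return C+d*((z-C[2])/d[:,2])[:,None]
def proj(s,X):
    X=np.atleast_2d(np.array(X,float));c=X@np.array(s["R"]).T+np.array(s["t"])
    return np.c_[c[:,0]/c[:,2]*s["fx"]+s["cx"],c[:,1]/c[:,2]*s["fy"]+s["cy"]]
def cur():
    st=get_state(); R=Ro.from_euler("xyz",st["ee_rot"],degrees=True); return np.array(st["tcp_pos"]),R,st
def goto(p,yaw,rp=(180,0)):
    """total moves in tool units (shift given in current tool axes, turn about tool axes)"""
    p0,R,st=cur(); d=R.inv().apply(np.array(p)-p0)
    rv=(R.inv()*Ro.from_euler("xyz",[rp[0],rp[1],yaw],degrees=True)).as_rotvec()
    print("tcp",p0.round(4),"rot",np.round(st["ee_rot"],2),"w",round(st["gripper_width"],4),"t",st["t"])
    print("shift units",(d/.03).round(3),"turn units",(rv/.08).round(3),"deg",np.degrees(rv).round(2))
def blobs(s,mask,z,amin=8):
    n,l,st,c=cv2.connectedComponentsWithStats(mask.astype(np.uint8))
    for i in range(1,n):
        if st[i,4]>=amin:
            ys,xs=np.where(l==i); W=cast(s,np.c_[xs,ys],z)[:,:2]; (cx,cy),(w,h),a=cv2.minAreaRect((W*1000).astype(np.float32))
            print(c[i].round(1),"area",st[i,4],"xy mm",W.mean(0).round(4)*1000,"rect",round(cx),round(cy),round(w,1),round(h,1),round(a,1))
E
python3 - <<'E'
from h import *
for n in ["top0","side0","wrist0"]:
    s=load(n); R=np.array(s["R"]);print(n,-R.T@np.array(s["t"]))
s=load("top0"); hsv=cv2.cvtColor(s["frame"],cv2.COLOR_BGR2HSV)
H,S,V=cv2.split(hsv)
print("amber");blobs(s,(H>8)&(H<28)&(S>110)&(V>100),.02)
print("green");blobs(s,(H>45)&(H<80)&(S>110),.028)
print("blue");blobs(s,(H>100)&(H<130)&(S>110),.028)
s1=load("wrist0");p,R,_=cur();C=-np.array(s1["R"]).T@s1["t"];print("cam in tool",R.inv().apply(C-p),"axes\n",(s1["R"]@R.as_matrix()).round(3))
E
```

```text
top0 [0.15466814 0.03180225 1.49939071]
side0 [-0.26475837 -0.74938533  0.94223642]
wrist0 [0.1569397  0.60856509 0.37099712]
amber
[240.3  83.4] area 1877 xy mm [892.4  20.6] rect 892 22 228.0 98.0 85.8
[363.8 177.2] area 15 xy mm [ 538.  -352.3] rect 538 -352 6.2 21.9 14.5
[225.6 185.8] area 21 xy mm [542.5  91.7] rect 543 91 24.4 7.9 5.6
[215.1 188.2] area 17 xy mm [536.9 125.8] rect 538 126 27.2 5.6 7.7
[367.8 187. ] area 22 xy mm [ 504.7 -361.1] rect 505 -361 8.2 24.8 14.4
[167.8 223.7] area 73 xy mm [433.1 280.4] rect 434 281 41.2 15.9 85.8
[384.6 280.3] area 10 xy mm [ 208.  -375.7] rect 208 -375 24.0 2.8 58.8
green
[433.   86.5] area 13 xy mm [ 829.8 -618.6] rect 830 -619 26.9 3.6 85.8
[157.3 196.4] area 54 xy mm [521.8 308.9] rect 523 310 38.4 13.0 85.8
blue
[247.8 194.4] area 129 xy mm [507.   22.9] rect 507 22 5.6 239.2 6.5
cam in tool [ 0.07046539 -0.00021656 -0.14065647] axes
 [[-0.     1.     0.   ]
 [-0.961 -0.    -0.278]
 [-0.278 -0.     0.961]]
```

```bash
python3 - <<'E'
from h import *
goto([.433,.281,.16],180)
E
```

```text
tcp [0.2227 0.5834 0.2303] rot [-1.7991e+02 -1.0000e-02  1.5910e+02] w 0.0854 t 0.15
shift units [-10.144  -6.913   2.354] turn units [-0.02  -0.006 -4.56 ] deg [ -0.09  -0.03 -20.9 ]
```

Emit:
{"op": "play_rows", "data": {"commands": [{"xyz": [-1, -0.69, 0.2], "angular": [0, 0, 0], "grip": 100}, {"xyz": [-1, -0.69, 0.2], "angular": [0, 0, 0], "grip": 100}, {"xyz": [-1, -0.69, 0.2], "angular": [0, 0, 0], "grip": 100}, {"xyz": [-1, -0.69, 0.2], "angular": [0, 0, 0], "grip": 100}, {"xyz": [-1, -0.69, 0.2], "angular": [0, 0, 0], "grip": 100}, {"xyz": [-1, -0.69, 0.25], "angular": [0, 0, 0], "grip": 100}, {"xyz": [-1, -0.69, 0.25], "angular": [0, 0, 0], "grip": 100}, {"xyz": [-1, -0.69, 0.25], "angular": [0, 0, 0], "grip": 100}, {"xyz": [-1, -0.69, 0.3], "angular": [0, 0, 0], "grip": 100}, {"xyz": [-1, -0.69, 0.3], "angular": [0, 0, 0], "grip": 100}, {"xyz": [-0.15, 0, 0], "angular": [0, 0, -0.92], "grip": 100}, {"xyz": [0, 0, 0], "angular": [0, 0, -0.91], "grip": 100}, {"xyz": [0, 0, 0], "angular": [0, 0, -0.91], "grip": 100}, {"xyz": [0, 0, 0], "angular": [0, 0, -0.91], "grip": 100}, {"xyz": [0, 0, 0], "angular": [0, 0, -0.91], "grip": 100}, {"xyz": [0, 0, 0], "angular": [0, 0, 0], "grip": 100}]}}

```text
t: 2.15
tcp_pos: [0.4334, 0.2817, 0.1605]
ee_rot: [-180.0, -0.0, 180.0]
contact_force: [0.0, 0.1, 0.2]
gripper_width: 0.0854
```

```bash
python3 - <<'E'
from h import *
s=snap("wrist","w1"); goto([.433,.281,.16],180)
cv2.imwrite("pics/w1b.png",cv2.resize(s["frame"],(800,600),interpolation=cv2.INTER_CUBIC))
print(proj(s,[.433,.281,.028]))
E
```

```text
tcp [0.4334 0.2817 0.1605] rot [-1.7999e+02 -2.0000e-02  1.7993e+02] w 0.0851 t 2.2
shift units [ 0.014 -0.025  0.018] turn units [-0.003 -0.005 -0.016] deg [-0.01 -0.02 -0.07]
[[254.89245388 185.79506729]]
```

View pics/w1b.png

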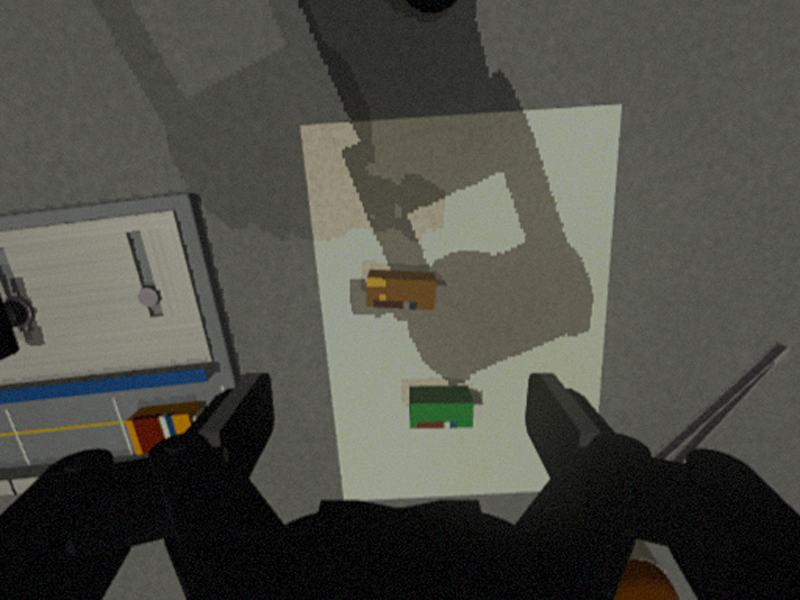

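```bash
python3 - <<'E'
from h import *
s=load("w1");f=s["frame"]
def c(x,y,r,k): return cv2.resize(f[y-r:y+r,x-r:x+r],(k,k),interpolation=cv2.INTER_NEAREST)
a=cv2.convertScaleAbs(np.hstack([c(258,186,35,400),c(110,275,35,400)]),alpha=1.5)
cv2.imwrite("pics/crop1.png",a)
E
```

```text
(no output)
```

View pics/crop1.png

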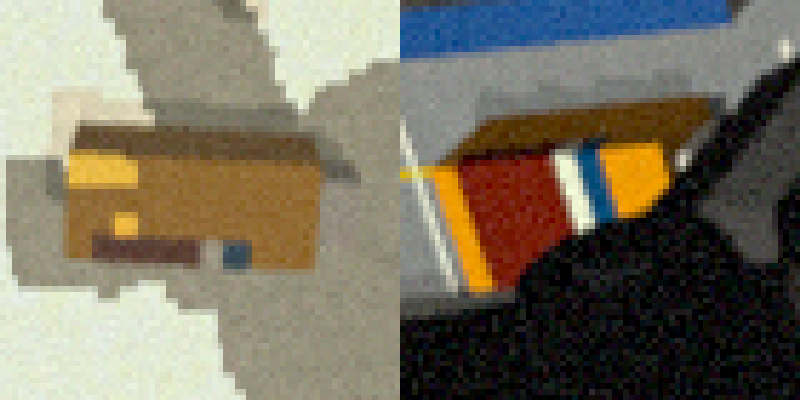

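```bash
python3 - <<'E'
from h import *
s=load("w1")
q=np.array([[70,150],[322,163],[320,270],[65,258]])/400*70+np.array([223,151])-.5
W=cast(s,q,.028);print(W.round(4)); print(np.linalg.norm(W-np.roll(W,-1,0),axis=1))
c=W.mean(0); u=(W[1]+W[2]-W[0]-W[3]);u/=np.linalg.norm(u);print(c,u,np.degrees(np.arctan2(u[1],u[0])),"origin-center",c+u*.004)
E
```

```text
[[0.4235 0.2605 0.028 ]
 [0.4259 0.3055 0.028 ]
 [0.4459 0.3056 0.028 ]
 [0.4436 0.2591 0.028 ]]
[0.04513361 0.02001847 0.04656842 0.02015985]
[0.43469759 0.28267155 0.028     ] [0.05182099 0.99865639 0.        ] 87.02954576701767 origin-center [0.43490488 0.28666618 0.028     ]
```

Emit:
{"op": "play_rows", "data": {"commands": [{"xyz": [-0.05, 0.17, 0.5], "angular": [0, 0, 0], "grip": 100}, {"xyz": [0, 0, 1], "angular": [0, 0, 0.65], "grip": 100}, {"xyz": [0, 0, 1], "angular": [0, 0, 0], "grip": 100}, {"xyz": [0, 0, 1], "angular": [0, 0, 0], "grip": 100}, {"xyz": [0, 0, 1], "angular": [0, 0, 0], "grip": 100}, {"xyz": [0, 0, 0.5], "angular": [0, 0, 0], "grip": 80}, {"xyz": [0, 0, 0.25], "angular": [0, 0, 0], "grip": 80}], "force": 25}}

```text
t: 3.08
tcp_pos: [0.4345, 0.2868, 0.0021]
ee_rot: [-180.0, -0.1, 177.0]
contact_force: [0.6, -0.3, 0.4]
gripper_width: 0.0683
```

```bash
python3 - <<'E'
from h import *
s=snap("wrist","w2"); goto([.4349,.2867,.003],177)
cv2.imwrite("pics/w2b.png",cv2.convertScaleAbs(cv2.resize(s["frame"],(800,600),interpolation=cv2.INTER_CUBIC),alpha=1.6))
E
```

```text
tcp [0.4345 0.2867 0.0019] rot [-1.7995e+02 -8.0000e-02  1.7701e+02] w 0.0682 t 3.125
shift units [-0.014 -0.001 -0.035] turn units [-0.01  -0.019  0.003] deg [-0.05 -0.08  0.01]
```

View pics/w2b.png

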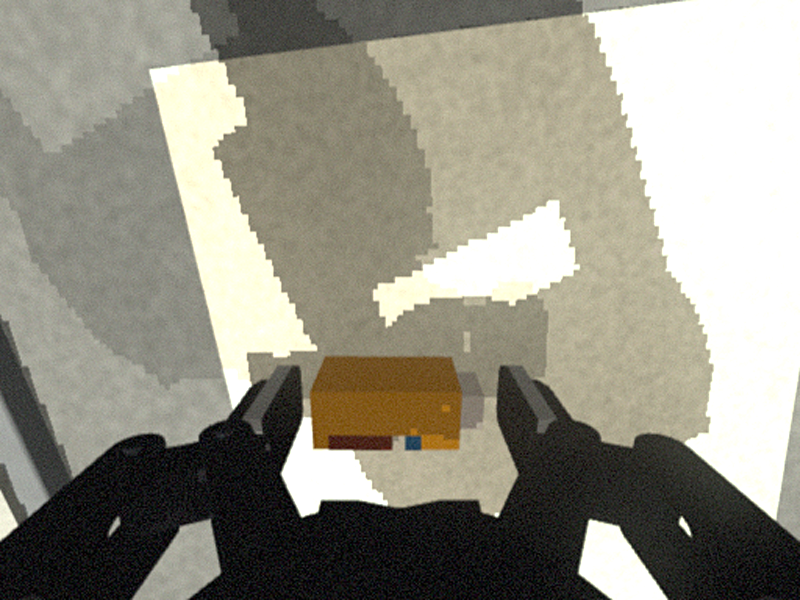

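Emit:
{"op": "play_rows", "data": {"commands": [{"xyz": [0, 0, 0], "angular": [0, 0, 0], "grip": 45}, {"xyz": [0, 0, 0], "angular": [0, 0, 0], "grip": 45}, {"xyz": [0, 0, 0], "angular": [0, 0, 0], "grip": 45}, {"xyz": [0, 0, -0.5], "angular": [0, 0, 0], "grip": 45}, {"xyz": [0, 0, -0.8], "angular": [0, 0, 0], "grip": 45}], "force": 25}}

```text
t: 3.75
tcp_pos: [0.4346, 0.2867, 0.0429]
ee_rot: [-180.0, -0.1, 177.0]
contact_force: [0.3, 0.4, -0.3]
gripper_width: 0.0532
```

```bash
python3 - <<'E'
from h import *
s=snap("wrist","w3"); goto([.4349,.2867,.003],177)
cv2.imwrite("pics/w3b.png",cv2.convertScaleAbs(cv2.resize(s["frame"],(800,600),interpolation=cv2.INTER_CUBIC)[250:],alpha=1.6))
E
```

```text
tcp [0.4373 0.2881 0.0471] rot [179.84   0.3  177.03] w 0.053 t 3.8
shift units [ 0.087 -0.055  1.47 ] turn units [0.035 0.065 0.006] deg [0.16 0.3  0.03]
```

View pics/w3b.png

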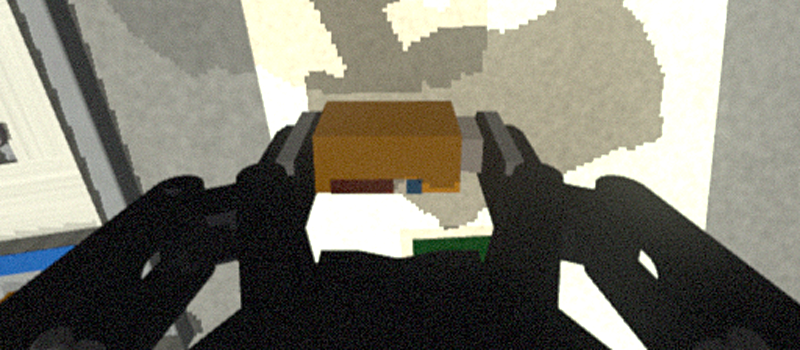

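Emit:
{"op": "play_rows", "data": {"commands": [{"angular": [0, -0.95, 0], "xyz": [0, 0, 0], "grip": 45}, {"angular": [0, -0.95, 0], "xyz": [0, 0, 0], "grip": 45}, {"angular": [0, -0.95, 0], "xyz": [0, 0, 0], "grip": 45}, {"angular": [0, -0.95, 0], "xyz": [0, 0, 0], "grip": 45}, {"angular": [0, -0.95, 0], "xyz": [0, 0, 0], "grip": 45}, {"angular": [0, -0.95, 0], "xyz": [0, 0, 0], "grip": 45}, {"angular": [0, -0.95, 0], "xyz": [0, 0, 0], "grip": 45}, {"angular": [0, -0.95, 0], "xyz": [0, 0, 0], "grip": 45}, {"angular": [0, -0.95, 0], "xyz": [0, 0, 0], "grip": 45}, {"angular": [0, -0.95, 0], "xyz": [0, 0, 0], "grip": 45}, {"angular": [0, -0.95, 0], "xyz": [0, 0, 0], "grip": 45}, {"angular": [0, 0, 0], "xyz": [0, 0, 0], "grip": 45}]}}

```text
t: 5.3
tcp_pos: [0.4332, 0.2841, 0.0552]
ee_rot: [179.8, 46.5, 177.1]
contact_force: [-1.0, -0.5, 0.0]
gripper_width: 0.053
```

```bash
python3 - <<'E'
from h import *
s=snap("wrist","w4"); s2=snap("side","s4")
p,R,st=cur(); print(p,st["ee_rot"],"world down in tool",R.inv().apply([0,0,-1]))
f=cv2.resize(s["frame"],(533,400)); g=cv2.resize(s2["frame"][100:230,110:240],(400,400),interpolation=cv2.INTER_CUBIC)
cv2.imwrite("pics/w4b.png",cv2.convertScaleAbs(np.hstack([f[:,133:],g]),alpha=1.4))
E
```

```text
[0.43397492 0.28421811 0.05558472] [179.76957775  46.53608611 177.04169871] world down in tool [ 0.72580777 -0.00276646  0.68789202]
```

View pics/w4b.png

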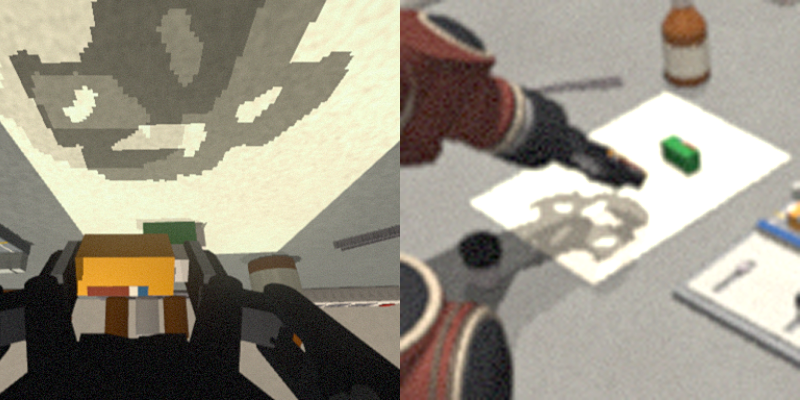

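Emit:
{"op": "play_rows", "data": {"commands": [{"angular": [0, 0, 0], "xyz": [0.45, 0, 0.42], "grip": 45}, {"angular": [0, 0, 0], "xyz": [0.4, 0, 0.38], "grip": 45}, {"angular": [0, 0, 0], "xyz": [0.2, 0, 0.19], "grip": 45}, {"angular": [0, 0, 0], "xyz": [0.06, 0, 0.06], "grip": 45}, {"angular": [0, 0, 0], "xyz": [0, 0, 0], "grip": 45}]}}

```text
t: 6.02
tcp_pos: [0.4306, 0.28, 0.0276]
ee_rot: [179.6, 44.4, 177.1]
contact_force: [-0.1, -0.5, -0.6]
gripper_width: 0.0536
```

```bash
python3 - <<'E'
from h import *
s=snap("wrist","w5");
p,R,st=cur(); print(p,st["ee_rot"],st["contact_force"],"world down in tool",R.inv().apply([0,0,-1]))
cv2.imwrite("pics/w5b.png",cv2.convertScaleAbs(s["frame"],alpha=1.4))
E
```

```text
[0.43070202 0.28012303 0.02781991] [179.53879248  44.39303573 177.0431985 ] [-0.44964477  0.79961048 -0.1608891 ] world down in tool [ 0.69957649 -0.00575183  0.71453457]
```

View pics/w5b.png

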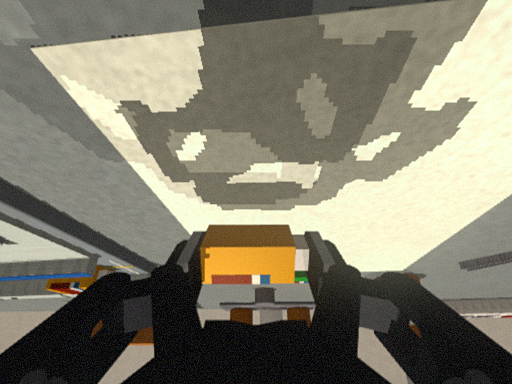

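```bash
python3 - <<'E'
from h import *
p,R,st=cur(); print(st["joint_pos"].round(1),p,st["tau"].round(1))
E
```

```text
[ 39.2 -10.7 135.9 -58.7  32.9  -3.2] [0.43070202 0.28012303 0.02781991] [ -0.1 -20.9 -29.2  -1.2  -0.1  -0. ]
```

Emit:
{"op": "play_rows", "data": {"commands": [{"angular": [-0.65, 0, -0.67], "xyz": [0, 0, 0], "grip": 45}, {"angular": [-0.65, 0, -0.67], "xyz": [0, 0, 0], "grip": 45}, {"angular": [-0.65, 0, -0.67], "xyz": [0, 0, 0], "grip": 45}, {"angular": [-0.65, 0, -0.67], "xyz": [0, 0, 0], "grip": 45}, {"angular": [-0.65, 0, -0.67], "xyz": [0, 0, 0], "grip": 45}, {"angular": [-0.65, 0, -0.67], "xyz": [0, 0, 0], "grip": 45}, {"angular": [-0.65, 0, -0.67], "xyz": [0, 0, 0], "grip": 45}, {"angular": [0, 0, 0], "xyz": [0, 0, 0], "grip": 45}]}}

```text
t: 7.08
tcp_pos: [0.4294, 0.2794, 0.0261]
ee_rot: [179.6, 43.9, -156.6]
contact_force: [0.3, -0.2, -0.1]
gripper_width: 0.0535
```

```bash
python3 - <<'E'
from h import *
p,R,st=cur(); print(st["joint_pos"].round(1),p,st["ee_rot"],R.as_matrix().round(3),"world down in tool",R.inv().apply([0,0,-1]))
E
```

```text
[ 25.2 -20.2 143.   -3.6  13.3 -85.3] [0.42935582 0.27938299 0.02609061] [ 179.6049172    43.93906653 -156.57577145] [[-0.661 -0.402  0.634]
 [-0.286  0.916  0.282]
 [-0.694  0.005 -0.72 ]] world down in tool [ 0.69389297 -0.00496526  0.72006104]
```

Emit:
{"op": "play_rows", "data": {"commands": [{"angular": [0, 0, 0], "xyz": [-0.24, 0, 0.23], "grip": 45}, {"angular": [0, 0, 0], "xyz": [-0.24, 0, 0.23], "grip": 45}, {"angular": [0, 0, 0], "xyz": [0.2, 0, 0.2], "grip": 45}, {"angular": [0, 0, 0], "xyz": [0.14, 0, 0.14], "grip": 45}, {"angular": [0, 0, 0], "xyz": [0.06, 0, 0.06], "grip": 45}, {"angular": [0, 0, 0], "xyz": [0, 0, 0], "grip": 45}]}}

```text
t: 7.82
tcp_pos: [0.4476, 0.2883, 0.0095]
ee_rot: [179.6, 44.1, -156.4]
contact_force: [-0.5, 0.0, 2.7]
gripper_width: 0.0531
```

```bash
python3 - <<'E'
from h import *
p,R,st=cur(); print(st["joint_pos"].round(1),p,st["ee_rot"],st["contact_force"],"world down in tool",R.inv().apply([0,0,-1]))
s=snap("wrist","w6");
cv2.imwrite("pics/w6b.png",cv2.convertScaleAbs(s["frame"],alpha=1.4))
E
```

```text
[ 25.2 -13.1 140.   -4.7   9.1 -84.2] [0.44760934 0.28828021 0.0095331 ] [ 179.6403666    44.05608046 -156.41488541] [-0.53670393  0.03003326  2.69007949] world down in tool [ 0.69536212 -0.00451084  0.71864538]
```

View pics/w6b.png

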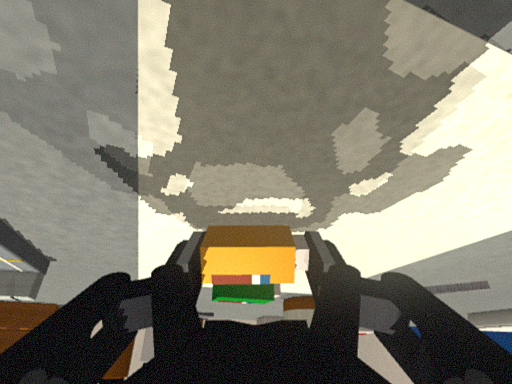

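Emit:
{"op": "play_rows", "data": {"commands": [{"angular": [0, 0, 0], "xyz": [0, 0, 0], "grip": 80}, {"angular": [0, 0, 0], "xyz": [0, 0, 0], "grip": 80}, {"angular": [0, 0, 0], "xyz": [0, 0, 0], "grip": 80}]}}

```text
t: 8.25
tcp_pos: [0.4464, 0.2876, 0.0083]
ee_rot: [179.7, 43.9, -156.4]
contact_force: [-0.4, -0.4, -0.5]
gripper_width: 0.0684
```

```bash
python3 - <<'E'
from h import *
p,R,st=cur(); print(p,st["gripper_width"],"up in tool",R.inv().apply([0,0,1]))
s=snap("wrist","w7");
cv2.imwrite("pics/w7b.png",cv2.convertScaleAbs(s["frame"],alpha=1.4))
E
```

```text
[0.44644845 0.28755411 0.00825363] 0.0684094693257672 up in tool [-0.69279728  0.0043604  -0.72111921]
```

View pics/w7b.png

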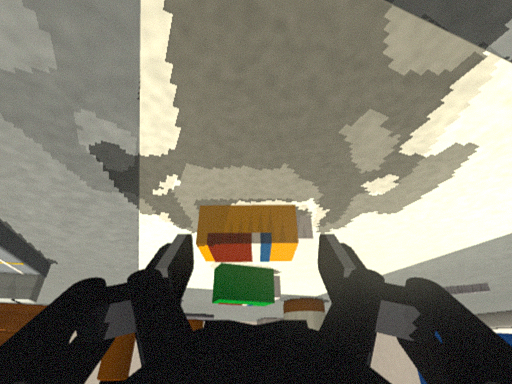

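Emit:
{"op": "play_rows", "data": {"commands": [{"angular": [0, 0, 0], "xyz": [-0.69, 0, -0.72], "grip": 80}, {"angular": [0, 0, 0], "xyz": [-0.69, 0, -0.72], "grip": 80}, {"angular": [0, 0, 0], "xyz": [-0.69, 0, -0.72], "grip": 80}, {"angular": [0, 0, 0], "xyz": [-0.69, 0, -0.72], "grip": 80}, {"angular": [0, 0, 0], "xyz": [-0.69, 0, -0.72], "grip": 80}, {"angular": [0, 0.96, 0], "xyz": [0, 0, 0], "grip": 80}, {"angular": [0, 0.96, 0], "xyz": [0, 0, 0], "grip": 80}, {"angular": [0, 0.96, 0], "xyz": [0, 0, 0], "grip": 80}, {"angular": [0, 0.96, 0], "xyz": [0, 0, 0], "grip": 80}, {"angular": [0, 0.96, 0], "xyz": [0, 0, 0], "grip": 80}, {"angular": [0, 0.96, 0], "xyz": [0, 0, 0], "grip": 80}, {"angular": [0, 0.96, 0], "xyz": [0, 0, 0], "grip": 80}, {"angular": [0, 0.96, 0], "xyz": [0, 0, 0], "grip": 80}, {"angular": [0, 0.96, 0], "xyz": [0, 0, 0], "grip": 80}, {"angular": [0, 0.96, 0], "xyz": [0, 0, 0], "grip": 80}, {"angular": [0, 0, 0], "xyz": [0, 0, 0], "grip": 80}]}}

```text
t: 10.3
tcp_pos: [0.4475, 0.2872, 0.158]
ee_rot: [179.8, -0.1, -156.2]
contact_force: [0.1, -0.4, 0.2]
gripper_width: 0.0685
```

```bash
python3 - <<'E'
from h import *
s=snap("wrist","w8"); goto([.44,.288,.16],-156.5)
cv2.imwrite("pics/w8b.png",cv2.convertScaleAbs(s["frame"],alpha=1.3))
x,y=proj(s,[.43,.28,.02])[0].astype(int);print(x,y)
cv2.imwrite("pics/w8c.png",cv2.convertScaleAbs(cv2.resize(s["frame"][y-35:y+35,x-45:x+45],(720,560),interpolation=cv2.INTER_NEAREST),alpha=1.4))
E
```

```text
tcp [0.447  0.287  0.1579] rot [ 1.7975e+02 -8.0000e-02 -1.5619e+02] w 0.0685 t 10.35
shift units [ 0.201  0.124 -0.068] turn units [ 0.054 -0.017  0.067] deg [ 0.25 -0.08  0.31]
255 167
```

View pics/w8b.png

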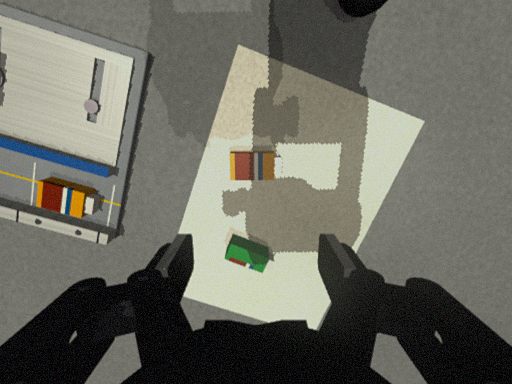

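View pics/w8c.png

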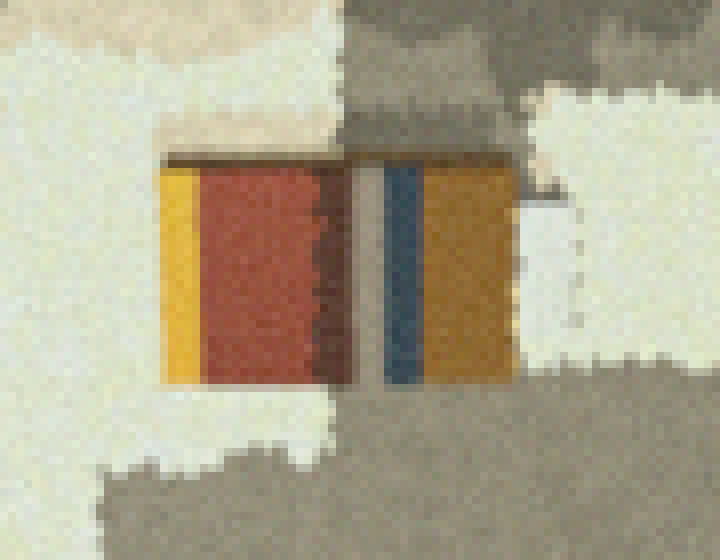

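```bash
python3 - <<'E'
from h import *
s=load("w8")
q=np.array([[160,166],[518,166],[518,384],[160,384]])/8+np.array([210,132])-.5
W=cast(s,q,.020);print(W.round(4)); print(np.linalg.norm(W-np.roll(W,-1,0),axis=1))
c=W.mean(0); u=(W[1]+W[2]-W[0]-W[3]);u/=np.linalg.norm(u);a=np.degrees(np.arctan2(u[1],u[0]));print(c,a,"origin-center",c+u*.004)
o=c+u*.004
goto([o[0],o[1],.002],a+90-360)
E
```

```text
[[0.4265 0.2497 0.02  ]
 [0.4082 0.2913 0.02  ]
 [0.434  0.3032 0.02  ]
 [0.4528 0.2604 0.02  ]]
[0.04545441 0.02838084 0.04673332 0.0283683 ]
[0.4303629  0.27616214 0.02      ] 113.75133952604482 origin-center [0.42875183 0.27982335 0.02      ]
tcp [0.447  0.287  0.1579] rot [ 1.7975e+02 -8.0000e-02 -1.5619e+02] w 0.0685 t 10.35
shift units [6.470e-01 3.000e-03 5.199e+00] turn units [ 0.054 -0.017  0.013] deg [ 0.25 -0.08  0.06]
```

Emit:
{"op": "play_rows", "data": {"commands": [{"xyz": [0.65, 0, 0.5], "angular": [0.05, 0, 0], "grip": 80}, {"xyz": [0, 0, 1], "angular": [0, 0, 0], "grip": 80}, {"xyz": [0, 0, 1], "angular": [0, 0, 0], "grip": 80}, {"xyz": [0, 0, 1], "angular": [0, 0, 0], "grip": 80}, {"xyz": [0, 0, 1], "angular": [0, 0, 0], "grip": 80}, {"xyz": [0, 0, 0.5], "angular": [0, 0, 0], "grip": 80}, {"xyz": [0, 0, 0.17], "angular": [0, 0, 0], "grip": 80}, {"xyz": [0, 0, 0], "angular": [0, 0, 0], "grip": 45}, {"xyz": [0, 0, 0], "angular": [0, 0, 0], "grip": 45}, {"xyz": [0, 0, 0], "angular": [0, 0, 0], "grip": 45}]}}

```text
t: 11.6
tcp_pos: [0.4294, 0.2795, 0.0042]
ee_rot: [180.0, 0.0, -156.2]
contact_force: [-0.1, -0.7, -0.0]
gripper_width: 0.0532
```

```bash
python3 - <<'E'
from h import *
s=snap("wrist","w9"); goto([.52,.02,.20],180)
cv2.imwrite("pics/w9b.png",cv2.convertScaleAbs(s["frame"][150:],alpha=1.6))
E
```

```text
tcp [0.4292 0.2794 0.004 ] rot [ 1.7998e+02 -2.0000e-02 -1.5618e+02] w 0.0536 t 11.65
shift units [ 0.725 -9.129 -6.538] turn units [ 4.000e-03 -6.000e-03  5.196e+00] deg [ 2.000e-02 -3.000e-02  2.382e+01]
```

View pics/w9b.png

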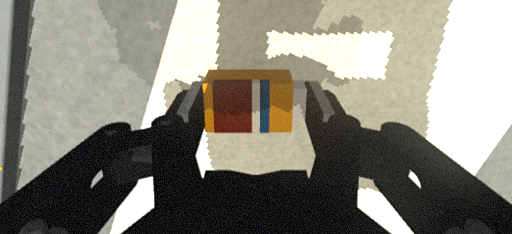

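Emit:
{"op": "play_rows", "data": {"commands": [{"xyz": [0, 0, -0.6], "angular": [0, 0, 0], "grip": 45}, {"xyz": [0, 0, -1], "angular": [0, 0, 0], "grip": 45}, {"xyz": [0, 0, -1], "angular": [0, 0, 0], "grip": 45}, {"xyz": [0, -0.5, -1], "angular": [0, 0, 0], "grip": 45}, {"xyz": [0, -0.9, -1], "angular": [0, 0, 0], "grip": 45}, {"xyz": [0.1, -1, -1], "angular": [0, 0, 0], "grip": 45}, {"xyz": [0.1, -1, -0.93], "angular": [0, 0, 0], "grip": 45}, {"xyz": [0.1, -1, 0], "angular": [0, 0, 0], "grip": 45}, {"xyz": [0.1, -1, 0], "angular": [0, 0, 0], "grip": 45}, {"xyz": [0, -1, 0], "angular": [0, 0, 0], "grip": 45}, {"xyz": [0, -1, 0], "angular": [0, 0, 0], "grip": 45}, {"xyz": [0, -1, 0], "angular": [0, 0, 0], "grip": 45}, {"xyz": [0, -0.87, 0], "angular": [0, 0, 0], "grip": 45}, {"xyz": [0, 0, 0], "angular": [0, 0, 0.95], "grip": 45}, {"xyz": [0, 0, 0], "angular": [0, 0, 0.95], "grip": 45}, {"xyz": [0, 0, 0], "angular": [0, 0, 0.95], "grip": 45}, {"xyz": [0, 0, 0], "angular": [0, 0, 0.92], "grip": 45}, {"xyz": [0, 0, 0], "angular": [0, 0, 0], "grip": 45}]}}

```text
t: 13.9
tcp_pos: [0.5305, 0.02, 0.2004]
ee_rot: [-180.0, -0.0, -173.4]
contact_force: [-0.6, 0.1, 0.6]
gripper_width: 0.0532
```

```bash
python3 - <<'E'
from h import *
s=snap("wrist","w10"); goto([.53,.02,.20],-173.5)
cv2.imwrite("pics/w10b.png",cv2.convertScaleAbs(cv2.resize(s["frame"],(800,600),interpolation=cv2.INTER_CUBIC),alpha=1.3))
E
```

```text
tcp [0.5305 0.02   0.2002] rot [-1.7998e+02 -2.0000e-02 -1.7339e+02] w 0.0534 t 13.95
shift units [0.017 0.003 0.006] turn units [-0.005 -0.005  0.024] deg [-0.02 -0.02  0.11]
```

View pics/w10b.png

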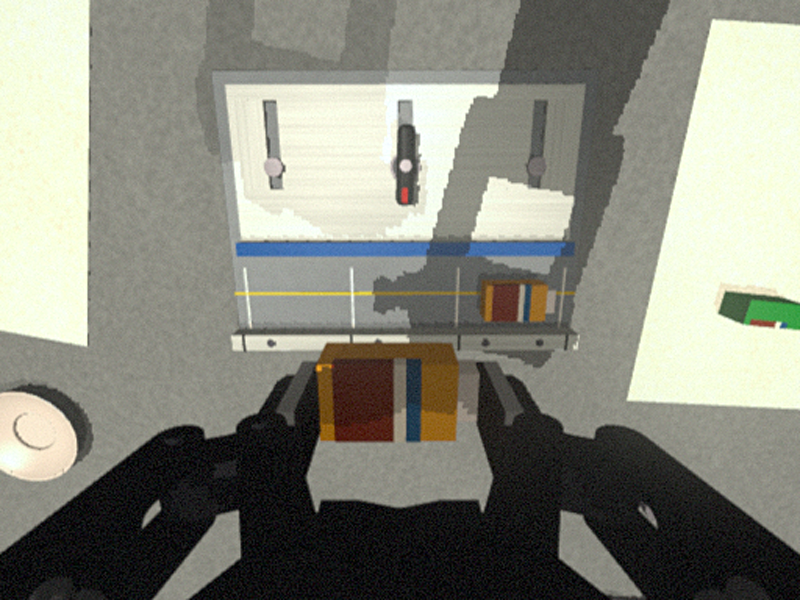

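```bash
python3 - <<'E'
from h import *
s=load("w10");f=s["frame"].astype(float);hsv=cv2.cvtColor(s["frame"],cv2.COLOR_BGR2HSV);H,S,V=cv2.split(hsv)
# yellow
m=(H>18)&(H<35)&(S>90);m[:182]=0;m[193:]=0
m[:,300:352]=0
ys,xs=np.where(m);print(len(xs)); k=np.polyfit(xs,ys,1);print("yellow",k)
# white lines: brightness ridge for rows 176..182 & 192-205
g=f.min(2)
L=[]
for x0 in [157,225,293,361]:
    P=[]
    for r in range(173,206):
        if 184<r<192: continue
        xs_=np.arange(x0-7,x0+8);w=g[r,xs_];w=w-np.median(w);w[w<12]=0
        if w.sum()>30: P.append((r,(w*xs_).sum()/w.sum()))
    P=np.array(P); 
    if len(P)>6:
        kk=np.polyfit(P[:,0],P[:,1],1);res=np.abs(np.polyval(kk,P[:,0])-P[:,1]);P=P[res<1];kk=np.polyfit(P[:,0],P[:,1],1)
        yr=k[0]*x0+k[1]; L.append((np.polyval(kk,yr),yr)); print(x0,kk,len(P))
W=cast(s,L,.012);print(np.array(L).round(1),W.round(4));print(np.linalg.norm(np.diff(W,axis=0),axis=1))
m=(H>100)&(H<128)&(S>110);m[:150]=0;m[166:]=0
blobs(s,m,.028,100)
ys,xs=np.where(m)
# front edge of lip: bottom-most per column
cols=[c for c in range(156,366,3) if m[:,c].sum()>4]
E_=np.array([(c,np.where(m[:,c])[0].max()+.5) for c in cols]);T_=np.array([(c,np.where(m[:,c])[0].min()-.5) for c in cols])
print("front",cast(s,E_,.028)[[0,-1]],"back",cast(s,T_,.028)[[0,-1]])
np.save("pics/lip.npy",np.array([cast(s,E_,.028),cast(s,T_,.028)]))
E
```

```text
328
yellow [-1.84669964e-03  1.87879257e+02]
157 [1.04807774e-01 1.38070264e+02] 26
225 [3.56422805e-02 2.18325825e+02] 26
293 [-3.70137620e-02  2.99216599e+02] 24
361 [9.84783901e-02 3.42910534e+02] 16
[[157.7 187.6]
 [225.  187.5]
 [292.3 187.3]
 [361.3 187.2]] [[ 0.5607 -0.0992  0.012 ]
 [ 0.5509 -0.016   0.012 ]
 [ 0.5412  0.0671  0.012 ]
 [ 0.5312  0.1523  0.012 ]]
[0.08370845 0.08363888 0.08579339]
[212.6 159. ] area 1079 xy mm [514.5 -31.7] rect 514 -31 9.2 143.6 6.6
[326.3 158.9] area 632 xy mm [499.4  98.1] rect 500 92 9.2 103.6 6.6
front [[ 0.52714063 -0.09620635  0.028     ]
 [ 0.49748882  0.14056704  0.028     ]] back [[ 0.51670699 -0.09635609  0.028     ]
 [ 0.4907119   0.13902824  0.028     ]]
```

```bash
python3 - <<'E'
from h import *
s=load("w10")
cv2.imwrite("pics/w10c.png",cv2.convertScaleAbs(cv2.resize(s["frame"][215:295,190:320],(780,480),interpolation=cv2.INTER_NEAREST),alpha=1.4))
E
```

```text
(no output)
```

View pics/w10c.png

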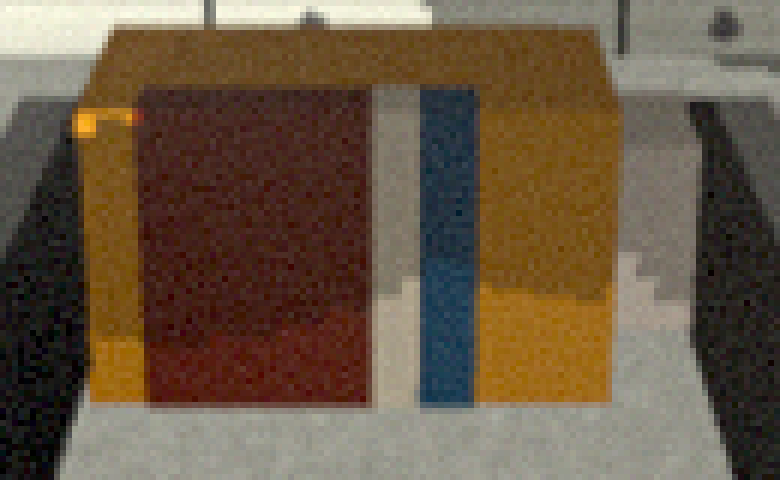

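```bash
python3 - <<'E'
from h import *
s=load("w10")
q=np.array([[77,109],[622,109],[612,406],[89,406]])/6+np.array([190,215])-.5
W=cast(s,q,.2165);print(W.round(4)); print(np.linalg.norm(W-np.roll(W,-1,0),axis=1))
p=np.array([.5305,.02,.2002]);R=Ro.from_euler("xyz",[180,0,-173.39],degrees=True)
print(R.inv().apply(W-p).round(4), "center",R.inv().apply(W.mean(0)-p))
ex=np.array([.9932,.1165,0]);b=np.array([.5600,.0272,.012])
goto(list(b-ex*.003+np.array([0,0,.0048])),-173.3)
E
```

```text
[[ 0.5191 -0.0079  0.2165]
 [ 0.5139  0.0367  0.2165]
 [ 0.5418  0.0401  0.2165]
 [ 0.547  -0.0051  0.2165]]
[0.04491438 0.02808223 0.04558172 0.02809669]
[[ 0.0146 -0.0264 -0.0163]
 [ 0.0146  0.0185 -0.0163]
 [-0.0135  0.0187 -0.0163]
 [-0.0135 -0.0269 -0.0163]] center [ 0.00052108 -0.00400719 -0.0163    ]
tcp [0.5305 0.02   0.2002] rot [-1.7998e+02 -2.0000e-02 -1.7339e+02] w 0.0534 t 13.95
shift units [-0.907  0.128  6.112] turn units [-0.005 -0.005 -0.02 ] deg [-0.02 -0.02 -0.09]
```

Emit:
{"op": "play_rows", "data": {"commands": [{"xyz": [-0.91, 0.13, 0], "angular": [0, 0, 0], "grip": 45}, {"xyz": [0, 0, 1], "angular": [0, 0, 0], "grip": 45}, {"xyz": [0, 0, 1], "angular": [0, 0, 0], "grip": 45}, {"xyz": [0, 0, 1], "angular": [0, 0, 0], "grip": 45}, {"xyz": [0, 0, 1], "angular": [0, 0, 0], "grip": 45}, {"xyz": [0, 0, 1], "angular": [0, 0, 0], "grip": 45}, {"xyz": [0, 0, 0.5], "angular": [0, 0, 0], "grip": 45}, {"xyz": [0, 0, 0.3], "angular": [0, 0, 0], "grip": 45}, {"xyz": [0, 0, 0.15], "angular": [0, 0, 0], "grip": 45}, {"xyz": [0, 0, 0.12], "angular": [0, 0, 0], "grip": 45}, {"xyz": [0, 0, 0.03], "angular": [0, 0, 0], "grip": 45}, {"xyz": [0, 0, 0], "angular": [0, 0, 0], "grip": 45}]}}

```text
t: 15.45
tcp_pos: [0.5571, 0.0269, 0.0165]
ee_rot: [-180.0, -0.1, -173.5]
contact_force: [0.5, 0.3, 0.3]
gripper_width: 0.0529
```

```bash
python3 - <<'E'
from h import *
s=snap("wrist","w11"); goto([.557,.0269,.0168],-173.3); print(cur()[2]["contact_force"])
cv2.imwrite("pics/w11b.png",cv2.convertScaleAbs(s["frame"],alpha=1.4))
E
```

```text
tcp [0.557  0.0269 0.0165] rot [-1.7999e+02 -6.0000e-02 -1.7346e+02] w 0.0534 t 15.5
shift units [ 0.001  0.001 -0.011] turn units [-0.003 -0.013 -0.036] deg [-0.01 -0.06 -0.16]
[-0.16319899  0.39040557 -0.56025172]
```

View pics/w11b.png

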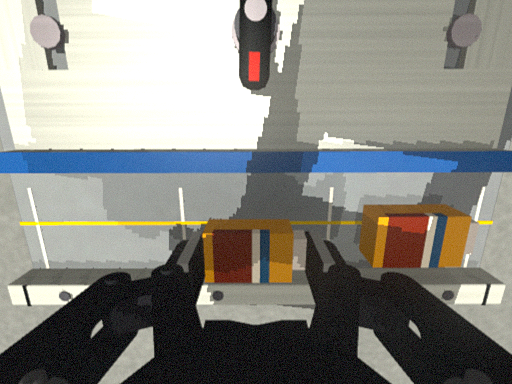

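Emit:
{"op": "play_rows", "data": {"commands": [{"xyz": [0, 0, 0.02], "angular": [0, 0, 0], "grip": 45}, {"xyz": [0, 0, 0], "angular": [0, 0, 0], "grip": 45}]}}

```text
t: 15.75
tcp_pos: [0.5571, 0.0269, 0.016]
ee_rot: [-180.0, -0.1, -173.5]
contact_force: [-0.9, -0.1, 2.5]
gripper_width: 0.0531
```

Emit:
{"op": "play_rows", "data": {"commands": [{"xyz": [0, 0, 0], "angular": [0, 0, 0], "grip": 76}, {"xyz": [0, 0, 0], "angular": [0, 0, 0], "grip": 76}, {"xyz": [0, 0, -0.4], "angular": [0, 0, 0], "grip": 76}, {"xyz": [0, 0, -1], "angular": [0, 0, 0], "grip": 76}, {"xyz": [0, 0, -1], "angular": [0, 0, 0], "grip": 76}, {"xyz": [0.2, -0.6, -1], "angular": [0, 0, 0], "grip": 76}, {"xyz": [0.25, -1, -1], "angular": [0, 0, 0], "grip": 90}, {"xyz": [0.25, -1, -0.4], "angular": [0, 0, 0], "grip": 90}, {"xyz": [0.25, -1, 0], "angular": [0, 0, 0], "grip": 90}, {"xyz": [0.25, -1, 0], "angular": [0, 0, 0], "grip": 90}, {"xyz": [0.25, -1, 0], "angular": [0, 0, 0], "grip": 90}, {"xyz": [0.25, -1, 0], "angular": [0, 0, 0], "grip": 90}, {"xyz": [0.25, -1, 0], "angular": [0, 0, 0], "grip": 90}, {"xyz": [0.25, -1, 0], "angular": [0, 0, 0], "grip": 90}, {"xyz": [0.25, -1, 0], "angular": [0, 0, 0], "grip": 90}, {"xyz": [0.25, -1, 0], "angular": [0, 0, 0], "grip": 90}, {"xyz": [0.25, -1, 0], "angular": [0, 0, 0], "grip": 90}, {"xyz": [0, -1, 0], "angular": [0, 0, 0], "grip": 90}, {"xyz": [0, 0, 0], "angular": [0, 0, 0], "grip": 90}]}}

```text
t: 18.12
tcp_pos: [0.5121, -0.3605, 0.1606]
ee_rot: [-179.9, -0.1, -173.6]
contact_force: [0.7, 0.3, 0.9]
gripper_width: 0.077
```

```bash
python3 - <<'E'
from h import *
s=snap("wrist","w12"); goto([.52,-.357,.16],-173.3)
cv2.imwrite("pics/w12b.png",cv2.convertScaleAbs(s["frame"],alpha=1.3))
x,y=proj(s,[.52,-.357,.02])[0].astype(int);print(x,y)
cv2.imwrite("pics/w12c.png",cv2.convertScaleAbs(cv2.resize(s["frame"][y-40:y+40,x-40:x+40],(560,560),interpolation=cv2.INTER_NEAREST),alpha=1.3))
E
```

```text
tcp [ 0.512  -0.3592  0.1603] rot [-1.7999e+02 -7.0000e-02 -1.7353e+02] w 0.0768 t 18.175
shift units [-0.272  0.044  0.008] turn units [-0.002 -0.016 -0.05 ] deg [-0.01 -0.07 -0.23]
258 191
```

View pics/w12b.png

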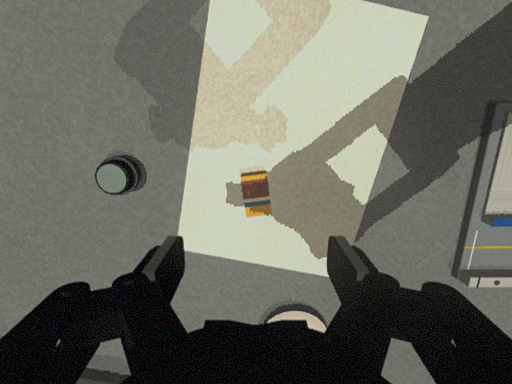

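View pics/w12c.png

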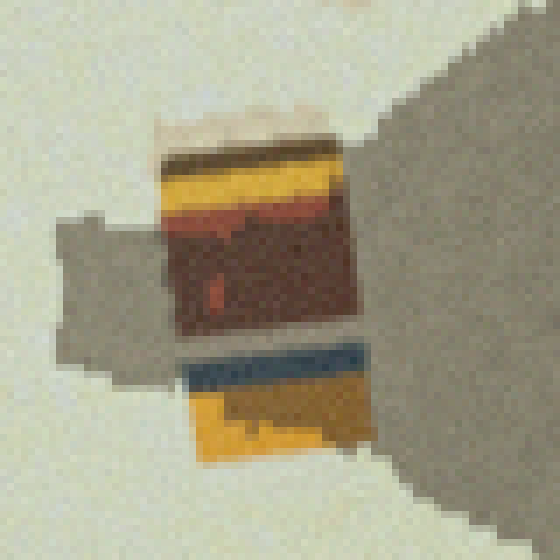

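```bash
python3 - <<'E'
from h import *
s=load("w12")
q=np.array([[161,178],[343,155],[377,440],[199,462]])/7+np.array([218,151])-.5
W=cast(s,q,.020);print(W.round(4)); print(np.linalg.norm(W-np.roll(W,-1,0),axis=1))
c=W.mean(0); u=(W[2]+W[3]-W[0]-W[1]);u/=np.linalg.norm(u);a=np.degrees(np.arctan2(u[1],u[0]));print(c,a,"origin-center",c+u*.004)
f=s["frame"][200:230,235:285].astype(float)
g=np.clip((f-120)/135*2-.8,0,1)*255
f=cv2.convertScaleAbs(s["frame"][195:235,230:290],alpha=1)
l=cv2.createCLAHE(4,(3,3)).apply(cv2.cvtColor(f,cv2.COLOR_BGR2GRAY))
cv2.imwrite("pics/w12d.png",np.hstack([cv2.resize(f,(390,260),interpolation=0),cv2.cvtColor(cv2.resize(l,(390,260),interpolation=0),cv2.COLOR_GRAY2BGR)]))
E
```

```text
[[ 0.5048 -0.3774  0.02  ]
 [ 0.4983 -0.3507  0.02  ]
 [ 0.5426 -0.3398  0.02  ]
 [ 0.5494 -0.3671  0.02  ]]
[0.02749024 0.04562856 0.02805102 0.04571642]
[ 0.52378118 -0.35873576  0.02      ] 13.364144399075379 origin-center [ 0.52767286 -0.3578112   0.02      ]
```

View pics/w12d.png

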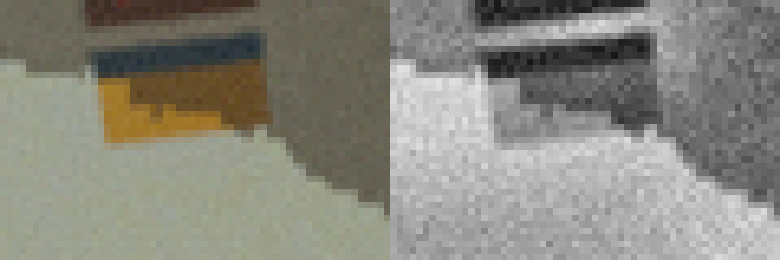

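Emit:
{"op": "play_rows", "data": {"commands": [{"xyz": [-0.5, 0, 0], "angular": [0, 0, 0.955], "grip": 90}, {"xyz": [0, 0, 0], "angular": [0, 0, 0.955], "grip": 90}, {"xyz": [0, 0, 0], "angular": [0, 0, 0.955], "grip": 90}, {"xyz": [0, 0, 0], "angular": [0, 0, 0.955], "grip": 90}, {"xyz": [0, 0, 0], "angular": [0, 0, 0.955], "grip": 90}, {"xyz": [0, 0, 0], "angular": [0, 0, 0.955], "grip": 90}, {"xyz": [0, 0, 0], "angular": [0, 0, 0.955], "grip": 90}, {"xyz": [0, 0, 0], "angular": [0, 0, 0.955], "grip": 90}, {"xyz": [0, 0, 0], "angular": [0, 0, 0.955], "grip": 90}, {"xyz": [0, 0, 0], "angular": [0, 0, 0.955], "grip": 90}, {"xyz": [0, 0, 0.3], "angular": [0, 0, 0.955], "grip": 90}, {"xyz": [0, 0, 0.3], "angular": [0, 0, 0.955], "grip": 90}, {"xyz": [0, 0, 0.3], "angular": [0, 0, 0.955], "grip": 90}, {"xyz": [0, 0, 0.3], "angular": [0, 0, 0.955], "grip": 90}, {"xyz": [0, 0, 0.3], "angular": [0, 0, 0.955], "grip": 90}, {"xyz": [0, 0, 0.3], "angular": [0, 0, 0.955], "grip": 90}, {"xyz": [0, 0, 0.3], "angular": [0, 0, 0.955], "grip": 90}, {"xyz": [0, 0, 0.3], "angular": [0, 0, 0.955], "grip": 90}, {"xyz": [0, 0, 0.3], "angular": [0, 0, 0.955], "grip": 90}, {"xyz": [0, 0, 0], "angular": [0, 0, 0], "grip": 90}]}}

```text
t: 20.68
tcp_pos: [0.5265, -0.3555, 0.078]
ee_rot: [-179.8, -0.1, 103.5]
contact_force: [-0.2, 0.8, -0.7]
gripper_width: 0.0768
```

```bash
python3 - <<'E'
from h import *
s=snap("wrist","w13"); goto([.5277,-.3578,.004],103.4)
cv2.imwrite("pics/w13b.png",cv2.convertScaleAbs(s["frame"],alpha=1.5))
E
```

```text
tcp [ 0.5268 -0.356   0.0787] rot [-1.7989e+02 -4.0000e-02  1.0349e+02] w 0.0771 t 20.725
shift units [-0.067  0.019  2.489] turn units [-0.024 -0.009  0.02 ] deg [-0.11 -0.04  0.09]
```

View pics/w13b.png

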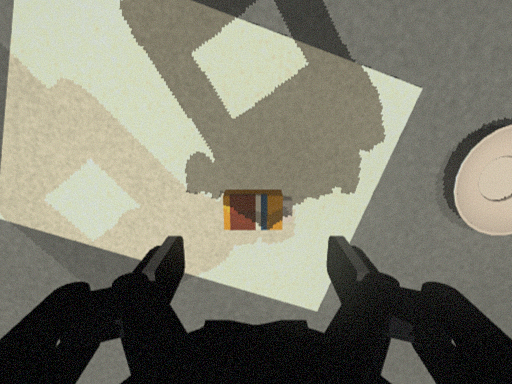

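Emit:
{"op": "play_rows", "data": {"commands": [{"xyz": [-0.06, 0.02, 0.9], "angular": [0, 0, 0], "grip": 80}, {"xyz": [0, 0, 0.9], "angular": [0, 0, 0], "grip": 80}, {"xyz": [0, 0, 0.5], "angular": [0, 0, 0], "grip": 80}, {"xyz": [0, 0, 0.18], "angular": [0, 0, 0], "grip": 80}, {"xyz": [0, 0, 0], "angular": [0, 0, 0], "grip": 45}, {"xyz": [0, 0, 0], "angular": [0, 0, 0], "grip": 45}, {"xyz": [0, 0, 0], "angular": [0, 0, 0], "grip": 45}, {"xyz": [0, 0, 0], "angular": [0, 0, 0], "grip": 45}]}}

```text
t: 21.72
tcp_pos: [0.528, -0.3589, 0.0048]
ee_rot: [-179.9, 0.0, 103.4]
contact_force: [0.0, 1.0, 2.1]
gripper_width: 0.0532
```

```bash
python3 - <<'E'
from h import *
s=snap("wrist","w14"); goto([.5277,-.3578,.004],103.4)
ex=np.array([.9932,.1165,0]);b=np.array([.5698,-.0562,.012])
p,R,_=cur();print((b-ex*.003-p)[:2])
cv2.imwrite("pics/w14b.png",cv2.convertScaleAbs(s["frame"][180:],alpha=1.5))
E
```

```text
tcp [ 0.528  -0.3589  0.0048] rot [-1.7993e+02  3.0000e-02  1.0337e+02] w 0.0536 t 21.775
shift units [ 0.037 -0.001  0.026] turn units [-0.016  0.007 -0.007] deg [-0.07  0.03 -0.03]
[0.03883159 0.3023136 ]
```

View pics/w14b.png

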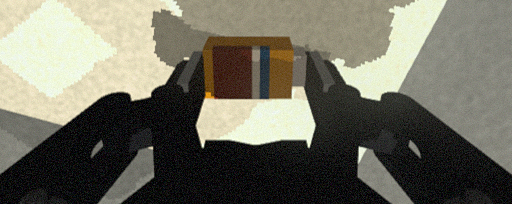

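Emit:
{"op": "play_rows", "data": {"commands": [{"xyz": [0, 0, -0.6], "angular": [0, 0, 0], "grip": 45}, {"xyz": [0, 0, -1], "angular": [0, 0, 0], "grip": 45}, {"xyz": [0, 0, -1], "angular": [0, 0, 0], "grip": 45}, {"xyz": [0.6, 0.2, -0.9], "angular": [0, 0, 0], "grip": 45}, {"xyz": [0.9, 0.34, -0.5], "angular": [0, 0, 0], "grip": 45}, {"xyz": [1, 0.38, 0], "angular": [0, 0, 0], "grip": 45}, {"xyz": [1, 0.38, 0], "angular": [0, 0, 0], "grip": 45}, {"xyz": [1, 0.38, 0], "angular": [0, 0, 0], "grip": 45}, {"xyz": [1, 0.38, 0], "angular": [0, 0, 0], "grip": 45}, {"xyz": [1, 0.38, 0], "angular": [0, 0, 0], "grip": 45}, {"xyz": [1, 0.38, 0], "angular": [0, 0, 0], "grip": 45}, {"xyz": [1, 0.38, 0], "angular": [0, 0, 0], "grip": 45}, {"xyz": [1, 0.39, 0], "angular": [0, 0, 0], "grip": 45}]}}

```text
t: 23.4
tcp_pos: [0.5672, -0.0554, 0.1256]
ee_rot: [-180.0, 0.0, 103.4]
contact_force: [0.3, 0.4, -0.3]
gripper_width: 0.0533
```

Emit:
{"op": "play_rows", "data": {"commands": [{"xyz": [0, 0, 0], "angular": [0, 0, -0.957], "grip": 45}, {"xyz": [0, 0, 0], "angular": [0, 0, -0.957], "grip": 45}, {"xyz": [0, 0, 0], "angular": [0, 0, -0.957], "grip": 45}, {"xyz": [0, 0, 0], "angular": [0, 0, -0.957], "grip": 45}, {"xyz": [0, 0, 0], "angular": [0, 0, -0.957], "grip": 45}, {"xyz": [0, 0, 0], "angular": [0, 0, -0.957], "grip": 45}, {"xyz": [0, 0, 0], "angular": [0, 0, -0.957], "grip": 45}, {"xyz": [0, 0, 0], "angular": [0, 0, -0.957], "grip": 45}, {"xyz": [0, 0, 0], "angular": [0, 0, -0.957], "grip": 45}, {"xyz": [0, 0, 0], "angular": [0, 0, -0.957], "grip": 45}, {"xyz": [0, 0, 0], "angular": [0, 0, -0.957], "grip": 45}, {"xyz": [0, 0, 0], "angular": [0, 0, -0.957], "grip": 45}, {"xyz": [0, 0, 0], "angular": [0, 0, -0.957], "grip": 45}, {"xyz": [0, 0, 0], "angular": [0, 0, -0.957], "grip": 45}, {"xyz": [0, 0, 0], "angular": [0, 0, -0.957], "grip": 45}, {"xyz": [0, 0, 0], "angular": [0, 0, -0.957], "grip": 45}, {"xyz": [0, 0, 0], "angular": [0, 0, -0.957], "grip": 45}, {"xyz": [0, 0, 0], "angular": [0, 0, -0.957], "grip": 45}, {"xyz": [0, 0, 0], "angular": [0, 0, -0.957], "grip": 45}, {"xyz": [0, 0, 0], "angular": [0, 0, 0], "grip": 45}]}}

```text
t: 25.9
tcp_pos: [0.5671, -0.0565, 0.1252]
ee_rot: [-180.0, -0.0, -173.3]
contact_force: [-0.6, -0.5, 0.1]
gripper_width: 0.0533
```

```bash
python3 - <<'E'
from h import *
s=snap("wrist","w15")
ex=np.array([.9932,.1165,0]);b=np.array([.5698,-.0562,.012])
goto(b-ex*.003+[0,0,.0048],-173.3)
cv2.imwrite("pics/w15b.png",cv2.convertScaleAbs(s["frame"],alpha=1.4))
cv2.imwrite("pics/w15c.png",cv2.convertScaleAbs(cv2.resize(s["frame"][215:295,190:320],(780,480),interpolation=cv2.INTER_NEAREST),alpha=1.4))
E
```

```text
tcp [ 0.5671 -0.0565  0.1251] rot [-1.7997e+02 -3.0000e-02 -1.7336e+02] w 0.0534 t 25.95
shift units [8.000e-03 1.000e-03 3.609e+00] turn units [-0.007 -0.007 -0.013] deg [-0.03 -0.03 -0.06]
```

View pics/w15b.png

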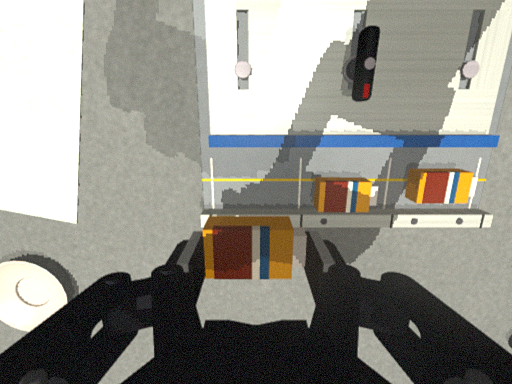

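View pics/w15c.png

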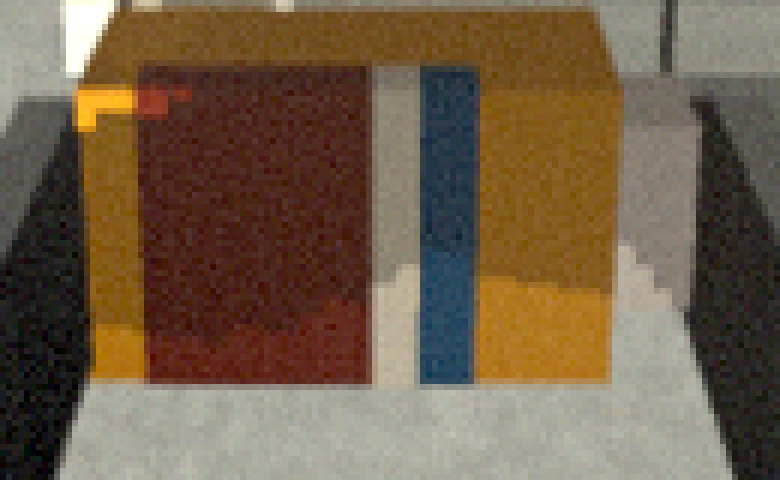

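Emit:
{"op": "play_rows", "data": {"commands": [{"xyz": [-0.06, 0, 0.9], "angular": [0, 0, 0], "grip": 45}, {"xyz": [0, 0, 1], "angular": [0, 0, 0], "grip": 45}, {"xyz": [0, 0, 0.8], "angular": [0, 0, 0], "grip": 45}, {"xyz": [0, 0, 0.5], "angular": [0, 0, 0], "grip": 45}, {"xyz": [0, 0, 0.2], "angular": [0, 0, 0], "grip": 45}, {"xyz": [0, 0, 0.14], "angular": [0, 0, 0], "grip": 45}, {"xyz": [0, 0, 0.04], "angular": [0, 0, 0], "grip": 45}, {"xyz": [0, 0, 0], "angular": [0, 0, 0], "grip": 45}]}}

```text
t: 26.95
tcp_pos: [0.5689, -0.0564, 0.0173]
ee_rot: [-180.0, -0.0, -173.3]
contact_force: [0.5, 0.3, -0.5]
gripper_width: 0.0531
```

Emit:
{"op": "play_rows", "data": {"commands": [{"xyz": [0, 0, 0.02], "angular": [0, 0, 0], "grip": 45}, {"xyz": [0, 0, 0.01], "angular": [0, 0, 0], "grip": 45}]}}

```text
t: 27.2
tcp_pos: [0.5689, -0.0563, 0.0167]
ee_rot: [-180.0, -0.1, -173.3]
contact_force: [-2.5, 0.1, 5.7]
gripper_width: 0.0533
```

Emit:
{"op": "play_rows", "data": {"commands": [{"xyz": [0, 0, 0], "angular": [0, 0, 0], "grip": 76}, {"xyz": [0, 0, 0], "angular": [0, 0, 0], "grip": 76}, {"xyz": [0, 0, -0.4], "angular": [0, 0, 0], "grip": 76}, {"xyz": [0, 0, -1], "angular": [0, 0, 0], "grip": 76}, {"xyz": [0, 0, -1], "angular": [0, 0, 0], "grip": 76}, {"xyz": [0.6, 0.2, -1], "angular": [0, 0, 0], "grip": 0}, {"xyz": [0.8, 0.3, 0], "angular": [0, 0, 0], "grip": 0}, {"xyz": [0.8, 0.3, 0], "angular": [0, 0, 0], "grip": 0}, {"xyz": [0.64, 0.33, 0], "angular": [0, 0, 0], "grip": 0}, {"xyz": [0, 0, 0], "angular": [0, 0, 0], "grip": 0}]}}

```text
t: 28.45
tcp_pos: [0.4794, -0.0322, 0.1184]
ee_rot: [-180.0, -0.0, -173.3]
contact_force: [0.1, -0.1, 0.9]
gripper_width: -0.0
```

```bash
python3 - <<'E'
from h import *
s=snap("wrist","w16")
goto([.4804,-.0326,.020],-173.3)
f=s["frame"]
cv2.imwrite("pics/w16b.png",cv2.convertScaleAbs(cv2.resize(f,(800,600),interpolation=cv2.INTER_CUBIC),alpha=1.3))
E
```

```text
tcp [ 0.4803 -0.0325  0.1186] rot [-1.7996e+02 -1.0000e-02 -1.7328e+02] w -0.0002 t 28.5
shift units [-4.000e-03 -1.000e-03  3.288e+00] turn units [-0.009 -0.001  0.005] deg [-0.04 -0.01  0.02]
```

View pics/w16b.png

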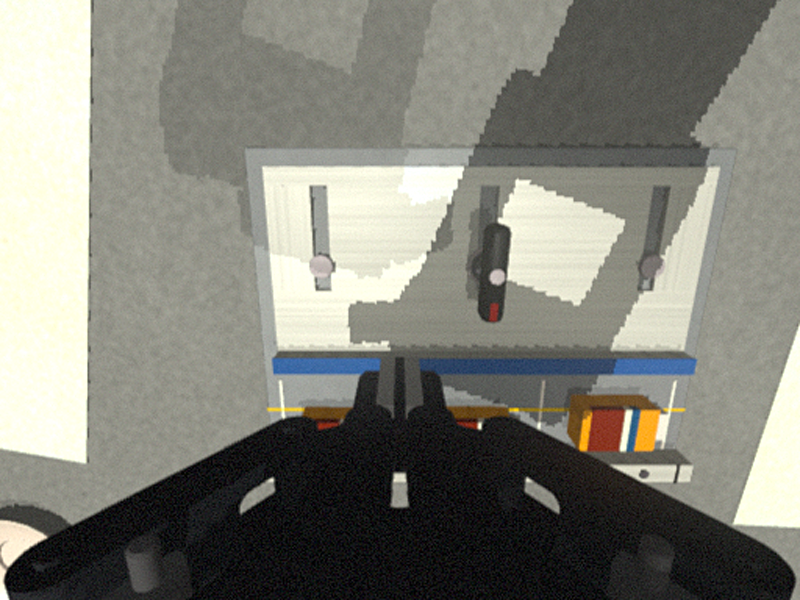

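Emit:
{"op": "play_rows", "data": {"commands": [{"xyz": [0, 0, 1], "angular": [0, 0, 0], "grip": 0}, {"xyz": [0, 0, 1], "angular": [0, 0, 0], "grip": 0}, {"xyz": [0, 0, 0.8], "angular": [0, 0, 0], "grip": 0}, {"xyz": [0, 0, 0.45], "angular": [0, 0, 0], "grip": 0}, {"xyz": [0, 0, 0], "angular": [0, 0, 0], "grip": 0}, {"xyz": [-0.3, 0, 0], "angular": [0, 0, 0], "grip": 0}, {"xyz": [-0.25, 0, 0], "angular": [0, 0, 0], "grip": 0}, {"xyz": [-0.15, 0, 0], "angular": [0, 0, 0], "grip": 0}, {"xyz": [-0.15, 0, 0], "angular": [0, 0, 0], "grip": 0}, {"xyz": [-0.15, 0, 0], "angular": [0, 0, 0], "grip": 0}, {"xyz": [-0.15, 0, 0], "angular": [0, 0, 0], "grip": 0}, {"xyz": [-0.15, 0, 0], "angular": [0, 0, 0], "grip": 0}]}}

```text
t: 30.0
tcp_pos: [0.5188, -0.0279, 0.0203]
ee_rot: [-180.0, -0.1, -173.3]
contact_force: [-1.9, 0.5, 1.3]
gripper_width: 0.0002
```

```bash
python3 - <<'E'
from h import *
s=snap("wrist","w17")
goto([.5143+.011*.9932+.0058,.0218+.011*.1165-.0497,.020],-173.3);print(cur()[2]["contact_force"])
f=s["frame"]
cv2.imwrite("pics/w17b.png",cv2.convertScaleAbs(cv2.resize(f,(800,600),interpolation=cv2.INTER_CUBIC),alpha=1.3))
E
```

```text
tcp [ 0.5194 -0.0279  0.0204] rot [-1.8000e+02 -5.0000e-02 -1.7329e+02] w 0.0003 t 30.05
shift units [-0.39  -0.003  0.014] turn units [-0.001 -0.012  0.002] deg [-0.   -0.05  0.01]
[-0.44648745 -0.46754303  0.83585865]
```

View pics/w17b.png

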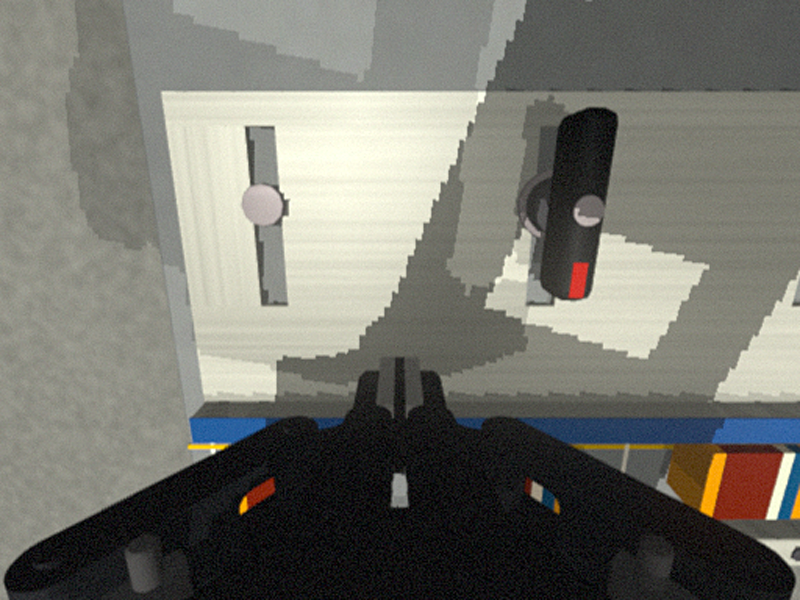

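Emit:
{"op": "play_rows", "data": {"commands": [{"xyz": [-0.1, 0, 0], "angular": [0, 0, 0], "grip": 0}, {"xyz": [-0.1, 0, 0], "angular": [0, 0, 0], "grip": 0}, {"xyz": [-0.1, 0, 0], "angular": [0, 0, 0], "grip": 0}]}}

```text
t: 30.42
tcp_pos: [0.5276, -0.0269, 0.0202]
ee_rot: [180.0, -0.1, -173.3]
contact_force: [-1.7, 0.2, 1.3]
gripper_width: -0.0005
```

Emit:
{"op": "play_rows", "data": {"commands": [{"xyz": [-0.05, 0, 0], "angular": [0, 0, 0], "grip": 0}, {"xyz": [0, 0, 0], "angular": [0, 0, 0], "grip": 0}]}}

```text
t: 30.68
tcp_pos: [0.5292, -0.0267, 0.0203]
ee_rot: [-180.0, -0.1, -173.3]
contact_force: [-0.9, 1.2, -0.2]
gripper_width: -0.0001
```

Emit:
{"op": "play_rows", "data": {"commands": [{"xyz": [-0.04, 0, 0], "angular": [0, 0, 0], "grip": 0}, {"xyz": [0, 0, 0], "angular": [0, 0, 0], "grip": 0}]}}

```text
t: 30.92
tcp_pos: [0.5302, -0.0266, 0.0203]
ee_rot: [-180.0, -0.1, -173.3]
contact_force: [-1.7, -0.2, 0.3]
gripper_width: -0.0001
```

Emit:
{"op": "play_rows", "data": {"commands": [{"xyz": [-0.03, 0, 0], "angular": [0, 0, 0], "grip": 0}, {"xyz": [0, 0, 0], "angular": [0, 0, 0], "grip": 0}]}}

```text
t: 31.18
tcp_pos: [0.5311, -0.0264, 0.0203]
ee_rot: [180.0, -0.1, -173.3]
contact_force: [-1.5, 0.3, -0.2]
gripper_width: 0.0001
```

Emit:
{"op": "play_rows", "data": {"commands": [{"xyz": [-0.03, 0, 0], "angular": [0, 0, 0], "grip": 0}, {"xyz": [0, 0, 0], "angular": [0, 0, 0], "grip": 0}]}}

```text
t: 31.42
tcp_pos: [0.532, -0.0264, 0.0203]
ee_rot: [-180.0, -0.1, -173.3]
contact_force: [-1.4, -0.5, -0.6]
gripper_width: -0.0001
```

Emit:
{"op": "play_rows", "data": {"commands": [{"xyz": [-0.03, 0, 0], "angular": [0, 0, 0], "grip": 0}, {"xyz": [0, 0, 0], "angular": [0, 0, 0], "grip": 0}]}}

```text
t: 31.68
tcp_pos: [0.5323, -0.0263, 0.0202]
ee_rot: [180.0, -0.2, -173.3]
contact_force: [-5.9, -0.6, 2.2]
gripper_width: 0.0001
```

Emit:
{"op": "play_rows", "data": {"commands": [{"xyz": [-0.03, 0, 0], "angular": [0, 0, 0], "grip": 0}, {"xyz": [0, 0, 0], "angular": [0, 0, 0], "grip": 0}]}}

```text
t: 31.92
tcp_pos: [0.5323, -0.0263, 0.0202]
ee_rot: [180.0, -0.3, -173.3]
contact_force: [-8.4, -1.2, 5.5]
gripper_width: 0.0004
```

```bash
python3 - <<'E'
from h import *
s=snap("top","t18");g=snap("side","s18");w=snap("wrist","w18")
a=cv2.resize(s["frame"][150:250,190:310],(480,400),interpolation=cv2.INTER_CUBIC)
b=cv2.resize(w["frame"][200:360,250:512],(655,400),interpolation=cv2.INTER_CUBIC)[:,:320]
cv2.imwrite("pics/t18b.png",np.hstack([a,cv2.resize(w["frame"],(320,240))[:240].repeat(1,0) if 0 else b]))
E
```

```text
(no output)
```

View pics/t18b.png

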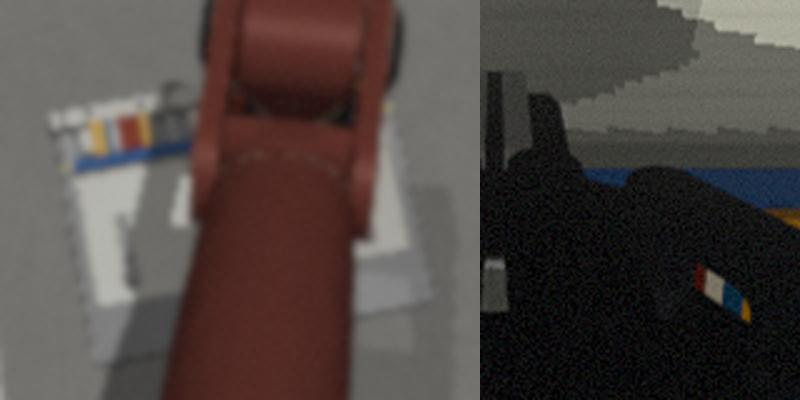

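Emit:
{"op": "play_rows", "data": {"commands": [{"xyz": [0.3, 0, 0], "angular": [0, 0, 0], "grip": 0}, {"xyz": [0.3, 0, 0], "angular": [0, 0, 0], "grip": 0}, {"xyz": [0, 0, -0.8], "angular": [0, 0, 0], "grip": 0}, {"xyz": [0.4, 0.3, -1], "angular": [0, 0, 0], "grip": 30}, {"xyz": [0.5, 0.5, -1], "angular": [0, 0, 0], "grip": 45}, {"xyz": [0.5, 0.5, -1], "angular": [0, 0, 0], "grip": 45}, {"xyz": [0.58, 0.36, -1], "angular": [0, 0, 0], "grip": 45}, {"xyz": [0, 0, 0], "angular": [0, 0, 0], "grip": 45}]}}

```text
t: 33.08
tcp_pos: [0.4526, 0.0145, 0.1674]
ee_rot: [-179.9, 0.3, -173.2]
contact_force: [-0.0, -0.0, 0.5]
gripper_width: 0.0386
```

```bash
python3 - <<'E'
from h import *
s=snap("wrist","w19");goto([.4497,.0142,.028],-173.3)
f=s["frame"]
cv2.imwrite("pics/w19b.png",cv2.convertScaleAbs(cv2.resize(f,(800,600),interpolation=cv2.INTER_CUBIC),alpha=1.3))
t=snap("top","t19")["frame"]
E
```

```text
tcp [0.452  0.0143 0.1656] rot [-1.7994e+02  1.4000e-01 -1.7327e+02] w 0.0382 t 33.125
shift units [0.089 0.012 4.587] turn units [-0.014  0.031  0.008] deg [-0.06  0.14  0.03]
```

View pics/w19b.png

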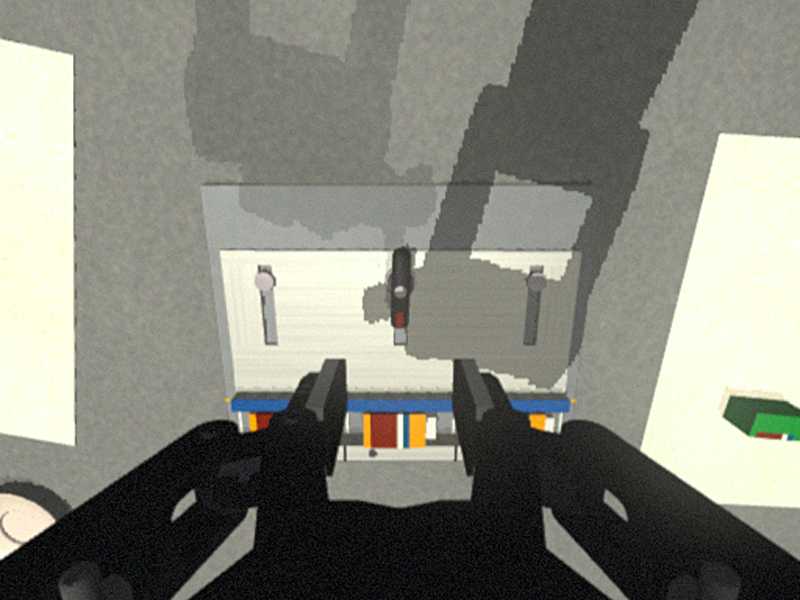

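```bash
python3 - <<'E'
from h import *
s=load("w19");f=s["frame"];H,S,V=cv2.split(cv2.cvtColor(f,cv2.COLOR_BGR2HSV))
o=np.array([.5143,.0218,0]);ex=np.array([.9932,.1165,0]);ey=np.array([-.1165,.9932,0])
m=(H>100)&(H<128)&(S>110);m[:250]=0;m[266:]=0
for c in list(range(152,190,6))+list(range(225,285,8))+list(range(330,364,6)):
    r=np.where(m[:,c])[0]
    if len(r)>3:
        a=cast(s,[c,r.min()-.5],.028)[0]-o;b=cast(s,[c,r.max()+.5],.028)[0]-o
        print(c,"y",round(a@ey*1000,1),"back",round(a@ex*1000,1),"front",round(b@ex*1000,1))
# yellow ends
m=(H>18)&(H<35)&(S>110);m[:245]=0;m[265:]=0
ys,xs=np.where(m)
for sel in [xs<160,xs>360]:
    if sel.any():
        W=cast(s,np.c_[xs[sel],ys[sel]],.012)-o;print("yellow",(W@ex).round(4),(W@ey).round(4))
# handle: dark
x0,y0=235,150
cv2.imwrite("pics/w19c.png",cv2.convertScaleAbs(cv2.resize(f[150:225,225:285],(600,750)[:1]+(600,),interpolation=cv2.INTER_NEAREST) if 0 else cv2.resize(f[152:222,221:291],(560,560),interpolation=cv2.INTER_NEAREST),alpha=2))
E
```

```text
152 y -118.5 back 21.3 front 31.6
158 y -111.7 back 22.6 front 31.6
164 y -104.7 back 21.3 front 32.8
170 y -97.9 back 21.3 front 32.8
176 y -91.1 back 22.5 front 32.8
182 y -84.3 back 22.5 front 31.5
225 y -35.1 back 22.4 front 31.4
233 y -26.0 back 22.4 front 31.4
241 y -16.9 back 22.3 front 32.6
249 y -7.7 back 22.3 front 32.6
257 y 1.4 back 22.3 front 31.3
265 y 10.5 back 22.3 front 32.6
273 y 19.7 back 22.3 front 32.6
281 y 28.8 back 22.2 front 32.5
330 y 84.7 back 22.1 front 31.1
336 y 91.5 back 22.1 front 33.7
342 y 98.3 back 22.1 front 32.4
348 y 105.2 back 22.1 front 32.4
354 y 112.0 back 22.1 front 32.3
360 y 118.9 back 22.0 front 32.3
yellow [0.0308 0.0308 0.0308 0.0308 0.0322 0.0322 0.0322] [-0.135  -0.1338 -0.1326 -0.1313 -0.1351 -0.1339 -0.1327]
yellow [0.0303 0.0302 0.0316 0.0316 0.0316 0.0316 0.0329 0.0329] [0.1328 0.134  0.1317 0.133  0.1342 0.1354 0.1331 0.1343]
```

View pics/w19c.png

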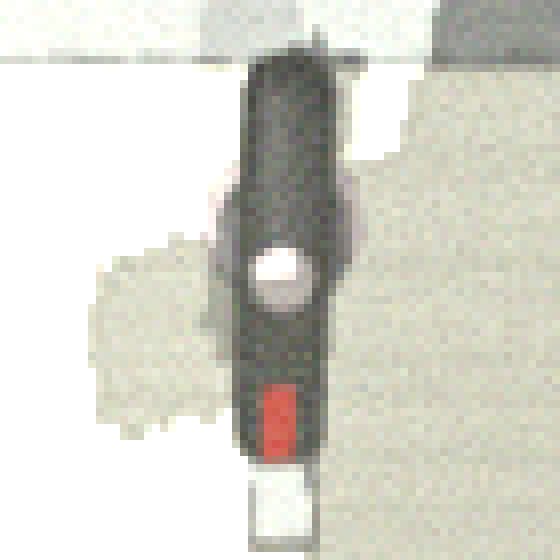

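```bash
python3 - <<'E'
from h import *
s=load("w19")
q=np.array([[293,48],[280,462],[286,255]])/8+np.array([221,152])-.5
W=cast(s,q,.047);o=np.array([.5143,.0218,0]);ex=np.array([.9932,.1165,0]);ey=np.array([-.1165,.9932,0])
print(W, np.linalg.norm(W[1]-W[0]),[( (w-o)@ex,(w-o)@ey) for w in W])
goto([W[2][0],W[2][1],.028],-173.3-2)
print(s["fx"])
E
```

```text
[[0.42192172 0.0121189  0.047     ]
 [0.47418181 0.01674114 0.047     ]
 [0.44733849 0.01430533 0.047     ]] 0.05246410160259817 [(np.float64(-0.09287795480441424), np.float64(0.0011468053884200729)), (np.float64(-0.04043474416588018), np.float64(-0.0003506952898692456)), (np.float64(-0.06737929624292627), np.float64(0.00035730904117989293))]
tcp [0.4515 0.0142 0.1643] rot [-1.7998e+02 -2.0000e-02 -1.7328e+02] w 0.0387 t 33.175
shift units [0.135 0.022 4.543] turn units [-0.005 -0.004  0.44 ] deg [-0.02 -0.02  2.02]
273.7212431108762
```

Emit:
{"op": "play_rows", "data": {"commands": [{"xyz": [0.1, 0, 0.9], "angular": [0, 0, 0.35], "grip": 40}, {"xyz": [0, 0, 1], "angular": [0, 0, 0], "grip": 40}, {"xyz": [0, 0, 1], "angular": [0, 0, 0], "grip": 40}, {"xyz": [0, 0, 0.8], "angular": [0, 0, 0], "grip": 40}, {"xyz": [0, 0, 0.5], "angular": [0, 0, 0], "grip": 40}, {"xyz": [0, 0, 0.3], "angular": [0, 0, 0], "grip": 40}, {"xyz": [0, 0, 0], "angular": [0, 0, 0], "grip": 10}, {"xyz": [0, 0, 0], "angular": [0, 0, 0], "grip": 10}, {"xyz": [0, 0, 0], "angular": [0, 0, 0], "grip": 10}], "force": 40}}

```text
t: 34.3
tcp_pos: [0.448, 0.0143, 0.0298]
ee_rot: [180.0, -0.1, -174.9]
contact_force: [-2.4, 3.3, 0.3]
gripper_width: 0.011
```

```bash
python3 - <<'E'
from h import *
s=snap("wrist","w20");goto([.4485,.0143,.028],-175.3);st=cur()[2];print(st["contact_force"],st["ft_torque"],st["joint_pos"])
cv2.imwrite("pics/w20b.png",cv2.convertScaleAbs(s["frame"],alpha=1.5))
E
```

```text
tcp [0.448  0.0143 0.0298] rot [ 1.7996e+02 -9.0000e-02 -1.7490e+02] w 0.0108 t 34.35
shift units [-0.015 -0.001  0.059] turn units [ 0.008 -0.021  0.087] deg [ 0.04 -0.09  0.4 ]
[-2.44242301  2.88214029  0.3486551 ] [ 0.51649003  0.32755177 -0.12171759] [-7.71096213e+00 -8.90382727e+00  1.24522875e+02  1.62529029e-02
  6.44806613e+01 -1.02815954e+02]
```

View pics/w20b.png

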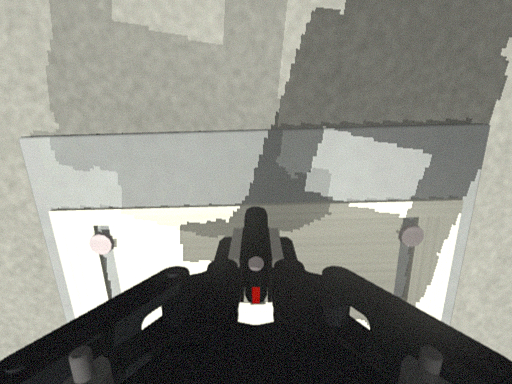

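Emit:
{"op": "play_rows", "data": {"commands": [{"xyz": [0, 0, 0], "angular": [0, 0, 0.9], "grip": 10}, {"xyz": [0, 0, 0], "angular": [0, 0, 0.9], "grip": 10}, {"xyz": [0, 0, 0], "angular": [0, 0, 0.9], "grip": 10}, {"xyz": [0, 0, 0], "angular": [0, 0, 0.9], "grip": 10}]}}

```text
t: 34.85
tcp_pos: [0.4481, 0.0151, 0.0298]
ee_rot: [179.9, -0.1, 168.5]
contact_force: [-2.4, 7.0, 0.5]
gripper_width: 0.0109
```

```bash
python3 - <<'E'
from h import *
st=cur()[2];print(st["tcp_pos"],st["ee_rot"],st["contact_force"],st["ft_torque"])
E
```

```text
[0.44808599 0.01505254 0.02978856] [ 1.79892032e+02 -1.12019244e-01  1.68489500e+02] [-2.44993365  7.03680728  0.47503865] [1.10428719 0.32080647 0.12511937]
```

Emit:
{"op": "play_rows", "data": {"commands": [{"xyz": [0, 0, 0], "angular": [0, 0, 0.9], "grip": 10}, {"xyz": [0, 0, 0], "angular": [0, 0, 0.9], "grip": 10}, {"xyz": [0, 0, 0], "angular": [0, 0, 0.9], "grip": 10}, {"xyz": [0, 0, 0], "angular": [0, 0, 0.9], "grip": 10}, {"xyz": [0, 0, 0], "angular": [0, 0, 0.9], "grip": 10}, {"xyz": [0, 0, 0], "angular": [0, 0, 0.9], "grip": 10}]}}

```text
t: 35.6
tcp_pos: [0.4485, 0.0161, 0.0298]
ee_rot: [179.8, -0.2, 143.7]
contact_force: [0.9, 12.5, -1.6]
gripper_width: 0.011
```

```bash
python3 - <<'E'
from h import *
st=cur()[2];print(st["tcp_pos"],st["ee_rot"],st["contact_force"],st["ft_torque"])
E
```

```text
[0.44853305 0.01613831 0.02980395] [ 1.79784462e+02 -1.71072679e-01  1.43715476e+02] [ 0.85106042 12.53025203 -1.55443973] [1.76666782 0.0119341  0.16211608]
```

Emit:
{"op": "play_rows", "data": {"commands": [{"xyz": [0.03, 0.04, 0], "angular": [0, 0, 0.9], "grip": 10}, {"xyz": [0, 0, 0], "angular": [0, 0, 0.9], "grip": 10}, {"xyz": [0, 0, 0], "angular": [0, 0, 0.9], "grip": 10}, {"xyz": [0, 0, 0], "angular": [0, 0, 0.9], "grip": 10}, {"xyz": [0, 0, 0], "angular": [0, 0, 0.9], "grip": 10}, {"xyz": [0, 0, 0], "angular": [0, 0, 0.9], "grip": 10}, {"xyz": [0, 0, 0], "angular": [0, 0, 0.9], "grip": 10}, {"xyz": [0, 0, 0], "angular": [0, 0, 0.9], "grip": 10}, {"xyz": [0, 0, 0], "angular": [0, 0, 0], "grip": 10}]}}

```text
t: 36.72
tcp_pos: [0.4498, 0.0172, 0.0298]
ee_rot: [179.7, -0.1, 110.8]
contact_force: [5.7, 9.0, -6.4]
gripper_width: 0.0111
```

```bash
python3 - <<'E'
from h import *
st=cur()[2];print(st["tcp_pos"],st["ee_rot"],st["contact_force"],st["ft_torque"])
E
```

```text
[0.44977767 0.01719766 0.02983224] [ 1.79731519e+02 -1.36613359e-01  1.10786511e+02] [ 5.68187176  9.04858015 -6.44056624] [ 1.53514672 -0.77603766 -0.11292749]
```

Emit:
{"op": "play_rows", "data": {"commands": [{"xyz": [0, 0, 0], "angular": [0, 0, 0.5], "grip": 10}, {"xyz": [0, 0, 0], "angular": [0, 0, 0.4], "grip": 10}, {"xyz": [0, 0, 0], "angular": [0, 0, 0], "grip": 10}]}}

```text
t: 37.1
tcp_pos: [0.4499, 0.0173, 0.0298]
ee_rot: [179.7, -0.2, 106.7]
contact_force: [5.4, 10.2, -7.0]
gripper_width: 0.011
```

```bash
python3 - <<'E'
from h import *
st=cur()[2];print(st["tcp_pos"],st["ee_rot"],st["contact_force"],st["ft_torque"],st["tau"])
E
```

```text
[0.44992818 0.01729231 0.02980049] [ 1.79715964e+02 -1.55193912e-01  1.06691991e+02] [ 5.41499325 10.19857442 -7.00040116] [ 1.5883374  -0.9009594   0.01193379] [ -4.47545037 -27.00407803 -32.24386454  -2.54460543   1.17039531
   0.06256613]
```

Emit:
{"op": "play_rows", "data": {"commands": [{"xyz": [0, 0, 0], "angular": [0, 0, 0.4], "grip": 10}, {"xyz": [0, 0, 0], "angular": [0, 0, 0.3], "grip": 10}, {"xyz": [0, 0, 0], "angular": [0, 0, 0], "grip": 10}]}}

```text
t: 37.48
tcp_pos: [0.45, 0.0173, 0.0299]
ee_rot: [179.7, -0.1, 103.7]
contact_force: [5.5, 11.2, -7.4]
gripper_width: 0.0108
```

```bash
python3 - <<'E'
from h import *
st=cur()[2];print(st["tcp_pos"],st["ee_rot"],st["contact_force"],st["ft_torque"],st["tau"])
s=snap("wrist","w21")
cv2.imwrite("pics/w21b.png",cv2.convertScaleAbs(s["frame"],alpha=1.5))
E
```

```text
[0.44997449 0.01728197 0.0298681 ] [ 1.79725610e+02 -1.32792030e-01  1.03662198e+02] [ 5.45101431 11.22549531 -7.44844945] [ 1.69345613 -0.90798949  0.96085613] [ -5.64736113 -26.93097711 -32.14458704  -2.26633899   1.19635798
   0.98521627]
```

View pics/w21b.png

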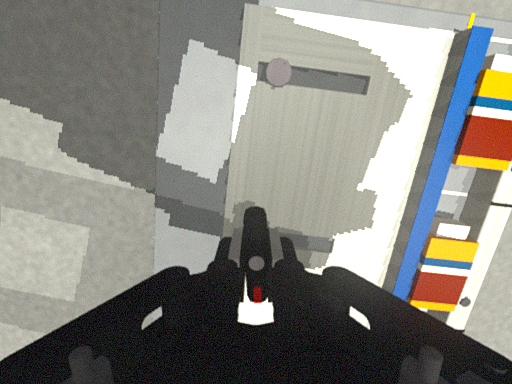

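Emit:
{"op": "play_rows", "data": {"commands": [{"xyz": [0, 0, 0], "angular": [0, 0, 0], "grip": 35}, {"xyz": [0, 0, 0], "angular": [0, 0, 0], "grip": 35}, {"xyz": [0, 0, 0], "angular": [0, 0, 0], "grip": 35}, {"xyz": [0, 0, -0.5], "angular": [0, 0, 0], "grip": 35}, {"xyz": [0, 0, -1], "angular": [0, 0, 0], "grip": 35}, {"xyz": [0, 0, -1], "angular": [0, 0, 0], "grip": 35}, {"xyz": [0, 0, -1], "angular": [0, 0, 0], "grip": 35}, {"xyz": [0, 0.5, -1], "angular": [0, 0, 0], "grip": 35}, {"xyz": [0, -1, -1], "angular": [0, 0, 0], "grip": 35}, {"xyz": [0, -1, -1], "angular": [0, 0, 0], "grip": 35}, {"xyz": [0, -1, 0], "angular": [0, 0, 0], "grip": 35}, {"xyz": [0, -1, 0], "angular": [0, 0, 0], "grip": 35}, {"xyz": [0, 0, 0], "angular": [0, 0, 0], "grip": 35}]}}

```text
t: 39.15
tcp_pos: [0.3459, -0.0095, 0.2258]
ee_rot: [179.9, 0.1, 103.4]
contact_force: [1.3, 0.5, -0.4]
gripper_width: 0.0298
```

```bash
python3 - <<'E'
from h import *
s=snap("wrist","w22");g=snap("side","s22");t=snap("top","t22");print(cur()[:1])
cv2.imwrite("pics/w22b.png",cv2.convertScaleAbs(cv2.resize(s["frame"],(800,600),interpolation=cv2.INTER_CUBIC),alpha=1.3))
cv2.imwrite("pics/s22b.png",np.hstack([cv2.resize(g["frame"][140:240,190:320],(520,400),interpolation=cv2.INTER_CUBIC),cv2.resize(t["frame"][155:245,200:270],(280,400),interpolation=cv2.INTER_CUBIC)]))
E
```

```text
(array([ 0.34686147, -0.00911188,  0.22527654]),)
```

View pics/w22b.png

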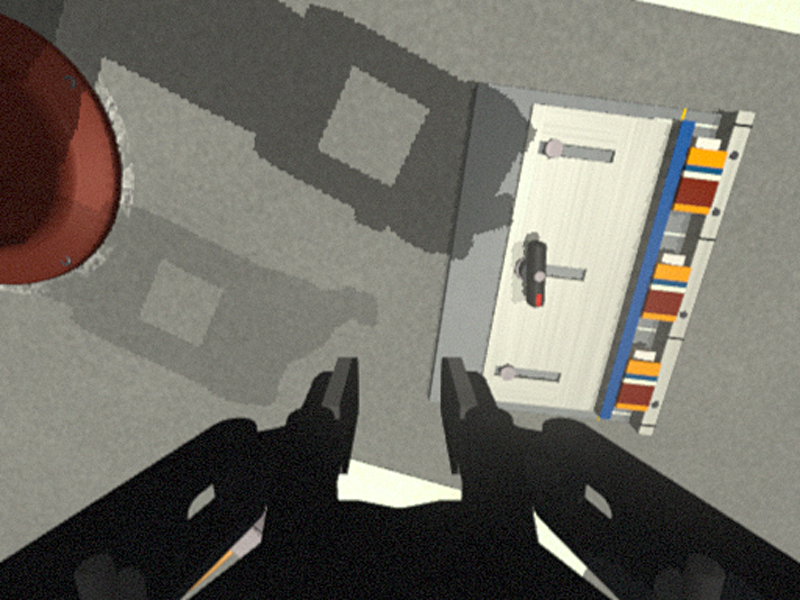

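View pics/s22b.png

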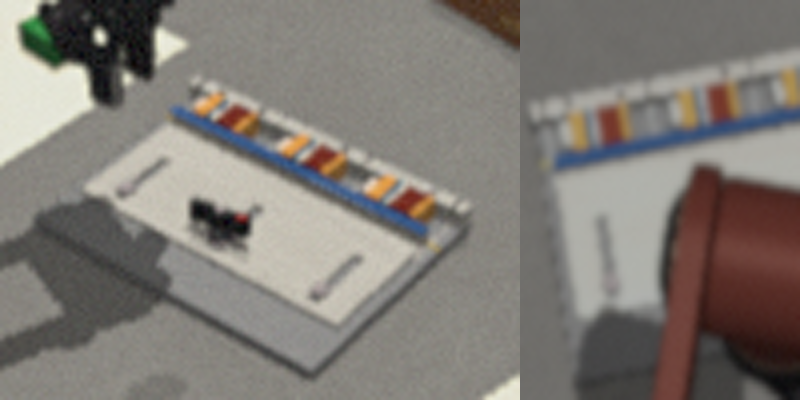

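```bash
python3 - <<'E'
from h import *
s=load("w22");f=s["frame"];o=np.array([.5143,.0218,0]);ex=np.array([.9932,.1165,0]);ey=np.array([-.1165,.9932,0])
cv2.imwrite("pics/w22c.png",cv2.convertScaleAbs(cv2.resize(f[85:275,385:485],(400,760)[:2],interpolation=cv2.INTER_NEAREST)[:600] if 0 else cv2.resize(f[85:195,395:485],(490,600),interpolation=cv2.INTER_NEAREST),alpha=1.4))
H,S,V=cv2.split(cv2.cvtColor(f,cv2.COLOR_BGR2HSV))
m=((H<28)&(S>120)&(V>60)).astype(np.uint8);m[:90]=0;m[268:]=0;m[:,:390]=0;m[:,478:]=0
n,l,st,c=cv2.connectedComponentsWithStats(m)
for i in range(1,n):
    if st[i,4]>25:
        ys,xs=np.where(l==i);W=cast(s,np.c_[xs,ys],.032)-o;X=W@ex*1000;Y=W@ey*1000
        print(st[i,4],"x",np.percentile(X,[1,50,99]).round(1),"y",np.percentile(Y,[1,99]).round(1))
# handle
q=np.array([[536,238],[536,306]])/1.5625
W=cast(s,q,.047)-o;print("bar",[(w@ex,w@ey) for w in W],"angle",np.arctan2(-(W[1]-W[0])@ey,(W[1]-W[0])@ex))
E
```

```text
271 x [31.  45.5 59.7] y [ 94.8 106.5]
510 x [31.5 45.6 59.5] y [60.6 84.7]
224 x [31.2 45.3 59.8] y [ 7.2 19.3]
398 x [32.2 45.9 59.4] y [-26.8  -3.2]
193 x [31.3 45.4 59.6] y [-76.4 -63.5]
326 x [31.6 45.6 59.2] y [-110.4  -87.1]
bar [(np.float64(-0.07254593938818071), np.float64(0.028391838169358738)), (np.float64(-0.06164715102048578), np.float64(-0.023596278766815467))] angle 1.3641489606896724
```

View pics/w22c.png

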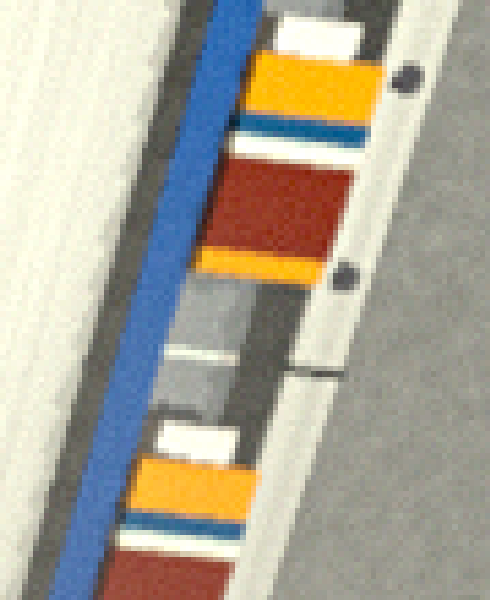

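```bash
python3 - <<'E'
from h import *
s=load("w22");f=s["frame"]
cv2.imwrite("pics/w22d.png",cv2.convertScaleAbs(cv2.resize(f[145:205,315:375],(600,600),interpolation=cv2.INTER_NEAREST),alpha=1.8))
E
```

```text
(no output)
```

View pics/w22d.png

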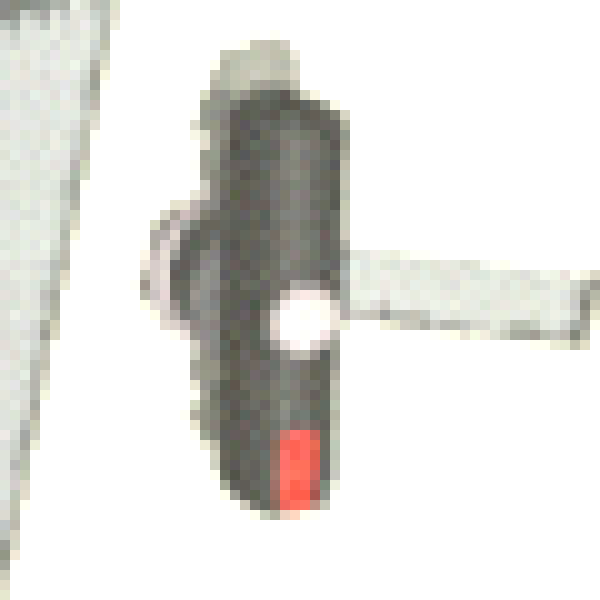

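```bash
python3 -c "
from plant import *
print(job_done()); print(get_state()['t'])"
```

```text
the job is handed in; nothing more can be done
None
the job is handed in; nothing more can be done
```

I finished the job in about 39 s of robot time and handed it in.

- **mount_b:** I gripped it by its ends, leaned it about 44° with an edge on the bench, and released it. It fell onto its plain face, and I picked it up again and set it in the middle bay.
- **mount_a:** I set it in the right bay. Both mounts were lowered until I felt light contact (2.5 N and 5.7 N) before I let go.
- **Rail and handle:** I pushed the rail until it stopped. After checking the rail, I gripped the handle and turned it clockwise until the torque jumped from about 0 to 0.96 N m.

**Last checks**
- **Rail:** The lip front measured 31–33 mm along the holder, against 32 mm for the yellow line.
- **Mounts:** All three span about 31–59.7 mm, so they sit against both the lip and the fence (60 mm). All are face up with the tab to the left.
- **Handle:** My first quick measurement gave 1.36 rad. By eye, a close crop suggested about 1.4 rad, which agrees with the torque rise at the stop.
- **Bystanders:** I never drove the arm at any of the other objects, and the green look-alike was left alone. I did not re-measure their positions at the end.

**What didn't go to plan**
- The first tilt of mount_b ran into the range limit of joint 4. I turned the tool about the vertical and carried on.
- The handle grip was slightly off the bolt's centre, which put up to about 14 N of side force on the tool while turning.

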